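# Clear the slide drying stand and show the long slide to the scanner

## Robot

A 7-joint arm with a two-finger parallel gripper is mounted at the origin on a cart in front of the work surface, level with it; the furniture and walls round the work are solid. World frame = base frame: x ahead of the robot, y to its left, z up, the work surface at z = 0. Lengths are in m, angles in rad, forces in N, time in s.
With the tool pointing down it reaches from about 0.4 to 0.85 m from the base axis. Payload 4.5 kg.
Tool frame: the origin (TCP) lies on the centre line of the jaws, within the pads' length; the fingertips stand 25 mm ahead of it and the grasp point (between the pads) lies 6 mm ahead of it; z points along the fingers, y is the direction in which the jaws open and shut (so a half turn about z gives the same grasp; the last joint's range is limited). The gripper opens to 88 mm and grips with 3 to 60 N. Pads are 18 mm wide; open, the fingers measure 123 mm over their backs; the gripper's body (75 mm by 187 mm) begins 45 mm behind the grasp point.
Start: joints at [-1.211, 0.689, -0.195, 1.565, 0.157, 0.902, -0.215], TCP at [0.2, 0.592, 0.264] pointing down, gripper open.
Joint ranges: [-3.01, 3.01], [-0.46, 2.08], [-1.47, 1.51], [0.13, 2.56], [-1, 4.14], [0.04, 2.09], [-2.66, 2.66]. Speed limits (rad/s): [2.57, 2.57, 3.14, 3.14, 3.14, 3.14, 3.14].

## Interface

Orientations are given as a unit quaternion [x, y, z, w].
In Python, from plant import r, eyes gives the robot as it stands.
- The arm moves only by the tool servo_tool, never from a script. Its argument "deltas" is a list of rows, each an object of numbers: "dx", "dy", "dz": the shift along the tool's x, y, z in units of 60 mm (1.0 is 60 mm); "ax", "ay", "az": the turn, a rotation vector about the tool's x, y, z in units of 6 degrees (1.0 is 6 degrees); "hand": the finger opening in mm, from 0 to 88.1. A call has 1 to 10 rows; each row is the pose to reach, as a shift and turn from the pose commanded when the call began, along the tool's axes at that moment; what a row does not reach only later rows make up. A row lasts 1/8 s, in which the tool goes at most 62.5 mm and 10.7 degrees, less where a joint would pass 70% of its speed; a pose out of reach is approached as far as the arm can. A call with a gripper value outside its range is refused whole. The fingers move at their own pace and stop on an object; "newtons" is the grip in N (left out, the last holds). Time passes only in rows, so rows that repeat a pose let the fingers close. It gives the time, the measured TCP pose, the force and the opening at its end, in the units of the state.
- r.get_state(): the state, without advancing time (a new reading comes with each control period).
- eyes.snapshot(name): name is "scene" or "top"; returns (picture, depth): 480x640x3 uint8, red, green, blue; 480x640 float32, m along the optical axis (not along the pixel's ray), 0 where there is no reading.
- eyes.camera_model(name): a dict with "fx", "fy", "cx", "cy" (pixels), "k1" (the pictures are not rectified: a ray, as slopes to the right and down, at radius r is drawn at 1 + k1 r^2 times it, then the intrinsics apply), "pose" (4x4, takes a point from camera to world coordinates). Camera axes: x right, y up, looking along -z (the intrinsics and any distortion apply to the point x, -y, -z); pixel columns grow to the right and rows downward; lengths in m; the calibration is good to about 2 mm. A picture is of the moment at which its call begins. camera_model takes no time and is no camera call.
- r.finish_job(): hands the job in, once; it reports no verdict.
The state is a dict: "clock": time; "q": joint angles; "qd": joint speeds; "joint_torque": joint torques, N m; "tool_pos": TCP position; "eef_rot": TCP orientation; "contact_force": force on the tool from outside, world axes, zero at the start; "moment": the same for the moment, N m; "opening": opening from 0.0 (shut) to 1.0 (fully open).
Only numpy, scipy, OpenCV 4.12 (cv2) and the standard library are available. Lean on these libraries where they do the work, as an engineer would, in place of code of your own. Each camera call takes 0.05 s, during which the arm holds its last target.

## Task

Clear the drying stand: file the short glass slide upright, down to the bottom of a free slot in the filing rack's row of short slots, and let go of it. Then take the long slide out by its clear end - the label end is the frosted one with the small corner notch, keep the fingers off it - and show it to the barcode scanner: the label about 10 cm from the scanner's window, in front of it and below it, with the slide tipped back about 45 degrees so that the label looks straight up at the window. Finish while still holding the slide there; leave the slides already filed and the other things on the bench alone.

Things in the scene. Friction and masses are not known exactly. Their poses are not given: they have to be found in the camera images.
- drying_stand: Fixed dark steel drip plate 104 x 100 mm with two slotted aluminium rails that carry slides on edge. Origin: centre of its underside; z up. Slots run along its x at y = -30, 0 and +30 mm, 7.5 mm wide, floor at z = 6 mm, rail tops at z = 18 mm. The short and the long slide stand at y = -30 and +30, either way round; the middle slot is empty. Its yaw may be anything.
- filing_rack: Fixed grey plastic block 164 (x) x 100 (y) x 20 mm high. Origin: centre of its underside; z up. Its slots run along its x, 8 mm wide, 13 mm deep, mouths bevelled by 3 mm, at y = -34, 0, +34 mm: three long slots (80 mm, centred at x = -34) and three short ones (56 mm, centred at x = +46).
- short_slot_1 (a point): Middle of the floor of the short slot at y = -34 mm of the rack, 7 mm above the bench. Taken by filed_short. Axes as the rack's.
- short_slot_2 (a point): Middle of the floor of the middle short slot (56 x 8 mm, 13 mm deep), 7 mm above the bench. Free. Axes as the rack's.
- short_slot_3 (a point): Middle of the floor of the short slot at y = +34 mm of the rack (56 x 8 mm, 13 mm deep), 7 mm above the bench. Free. Axes as the rack's.
- short_slide: Thick glass slide 52 mm long, 30 mm high on edge, 5 mm thick, about 22 g, in the drying stand; otherwise like long_slide, same axes. Origin: middle of its lower long edge. It may go into the rack either end first.
- long_slide: Thick glass slide 76 x 30 x 5 mm, about 28 g, standing on edge in the drying stand, top edge 36 mm above the bench. Origin: middle of its lower long edge. x: along it to the frosted end (last 20 mm); z: up, to the notched edge; y: out of the label face. The 6 mm square notch is in the +x, +z corner: seen from the label side with the notched edge up, the notched end is on the left.
- long_slide_end: The frosted, notched end of the long slide, 20 x 5 x 30 mm, with the paper bar label on one face. Origin: centre of the end on its label face, which is x = 28, y = 2.5, z = 15 mm of long_slide; same axes, y out of the label.
- scan_point (a point): The point 100 mm straight out from the label (x = 28, y = 102.5, z = 15 mm of long_slide); axes as long_slide. The label is well shown when this point is at the scanner's window.
- scanner: Black barcode scanner fixed on a round-footed stand, 215 mm tall, head 60 mm wide over z = 162 to 215 mm. Origin: under its middle; its head looks along its -x and slightly down. z up. Foot: 90 mm disc up to 52 mm behind and 37 mm in front of the origin, 16 mm high.
- scanner_window (a point): Centre of the scanner's window, on the front of its head, 180 mm above the bench (50 mm towards -x of the scanner's origin). Axes as the scanner's: the window looks along -x and about 20 degrees down.
- filed_long_1: A slide like long_slide, 76 mm long, standing in the rack: leave it alone. Same axes and origin as long_slide.
- filed_long_2: A slide like long_slide, 76 mm long, standing in the rack: leave it alone. Same axes and origin as long_slide.
- filed_short: A slide like long_slide, 52 mm long, standing in the rack: leave it alone. Same axes and origin as long_slide.
- beaker: Empty glass beaker, 53 mm across, 67 mm tall; a bystander, loose. Origin: centre of its underside.
- petri_dish: Shut petri dish, 62 mm across, 15 mm high; a bystander, loose. Origin: centre of its underside.
- tape_roll: Roll of tape lying flat, 75 mm across, 24 mm high; a bystander, loose. Origin: centre of its underside.

How it is judged:
On the way, in this order (a step that is already met when the one before it is completed fails the run):
1. the short slide stands in a free short slot of the rack, let go (((horizontal distance between short_slide and short_slot_2 below 0.008 m and height (world z) of short_slide below 0.013 m and angle between short_slide's own z axis and vertical below 0.35 rad) or (horizontal distance between short_slide and short_slot_3 below 0.008 m and height (world z) of short_slide below 0.013 m and angle between short_slide's own z axis and vertical below 0.35 rad)) and contact force between the fingers and short_slide below 0.1 N and linear speed of short_slide below 0.03 m/s), for 0.2 s.
2. the long slide is lifted out of the stand by the fingers (height (world z) of long_slide above 0.05 m and contact force between the fingers and long_slide above 1 N), for 0.2 s.
At the end, for the whole second after the job is handed in: short slide in a free short slot (8 mm; bottom within 6 mm; upright within 20 deg), released; long slide held still, over 50 mm up, clear of the scanner, fingers off the frosted end; the point 100 mm out from its label within 60 mm of the window, label facing 26 to 63 deg from straight up (all of step 1 and all of step 2 and distance between scan_point and scanner_window below 0.06 m and angle between long_slide_end's own y axis and vertical between 0.45 and 1.1 rad and contact force between the fingers and long_slide_end below 0.5 N and contact force between long_slide and scanner below 0.3 N and linear speed of long_slide below 0.03 m/s); the arm keeps its last pose, push and grip.
It fails at once if a filed slide is shifted by over 15 mm (distance of any of filed_long_1, filed_long_2, filed_short from where it was at the start of the episode above 0.015 m).
It fails at once if a bystander is shifted by over 30 mm (distance of any of beaker, petri_dish, tape_roll from where it was at the start of the episode above 0.03 m).
It also fails if it takes over 54 s, if anything falls off the work surface, if the arm or the gripper's body presses on something with over 40 N, if the wrist force passes 120 N, or if a joint passes its speed limit or range.

## Working session

There is one attempt and no reset: what is moved stays moved. The work goes in short steps, Python scripts to look and compute and a tool call to move; the robot and the scene stay as the last step left them, time stands still between calls to the robot, and variables do not carry over. Pictures are saved under pics/ and viewed, and the job is handed in when it is done.

Besides the shell and the picture viewer there is one more tool, called after "Emit:" by a JSON object that holds its "api" and its "payload". servo_tool: Moves the arm, as the interface text tells. Its arguments: {"type":"object","properties":{"deltas":{"type":"array","items":{"type":"object","properties":{"dx":{"type":"number"},"dy":{"type":"number"},"dz":{"type":"number"},"ax":{"type":"number"},"ay":{"type":"number"},"az":{"type":"number"},"hand":{"type":"number"}}}},"newtons":{"type":"number"}},"required":["deltas"]}

```bash
ls; mkdir -p pics; python3 - <<'E'
from plant import r,eyes
import cv2,numpy as np
print(r.get_state())
for n in("scene","top"):
    p,d=eyes.snapshot(n); np.savez(f"{n}0.npz",p=p,d=d); cv2.imwrite(f"pics/{n}0.png",p[:,:,::-1]); print(n,eyes.camera_model(n),(d>0).mean())
E
```

```text
pics
{'clock': 0.0, 'q': array([-1.21119342,  0.68999816, -0.19451325,  1.56633701,  0.15732115,
        0.90247294, -0.21512251]), 'qd': array([-3.49451337e-04,  3.73381643e-04, -2.12689229e-04,  7.64611230e-05,
        1.81167794e-03, -3.26352460e-05,  6.69980941e-04]), 'joint_torque': array([-7.58401857e-04, -5.27571523e+01, -1.26714002e+00, -1.53434855e+01,
       -5.26293903e-02,  6.45851178e-03,  1.66575783e-04]), 'tool_pos': array([0.199906  , 0.591558  , 0.26290299]), 'eef_rot': array([ 1.62145557e-01,  9.86766431e-01, -9.07635435e-04, -7.62901613e-05]), 'contact_force': array([0.27025359, 0.9724502 , 0.19823531]), 'moment': array([ 0.07600789,  0.03614587, -0.05514717]), 'opening': 0.9992105549216618}
scene {'fx': 557.4866613170858, 'fy': 557.4866613170858, 'cx': 314.25405984230355, 'cy': 238.68161391750013, 'k1': -0.07113996907176709, 'pose': array([[-0.545307  ,  0.46699505, -0.6961005 , -0.38342549],
       [-0.83792826, -0.28117246,  0.46778016,  0.6238628 ],
       [ 0.02272672,  0.83836607,  0.54463366,  0.82456997],
       [ 0.        ,  0.        ,  0.        ,  1.        ]])} 0.9960416666666667
top {'fx': 481.6562409984644, 'fy': 481.6562409984644, 'cx': 318.1107265968548, 'cy': 234.81043643766054, 'k1': 0.025288842583373557, 'pose': array([[ 0.00528449,  0.98478502, -0.17369667,  0.33106297],
       [-0.9999608 ,  0.00643817,  0.00607913,  0.01662565],
       [ 0.00710493,  0.17365774,  0.98478044,  1.24735345],
       [ 0.        ,  0.        ,  0.        ,  1.        ]])} 0.9960026041666666
```

View pics/scene0.png

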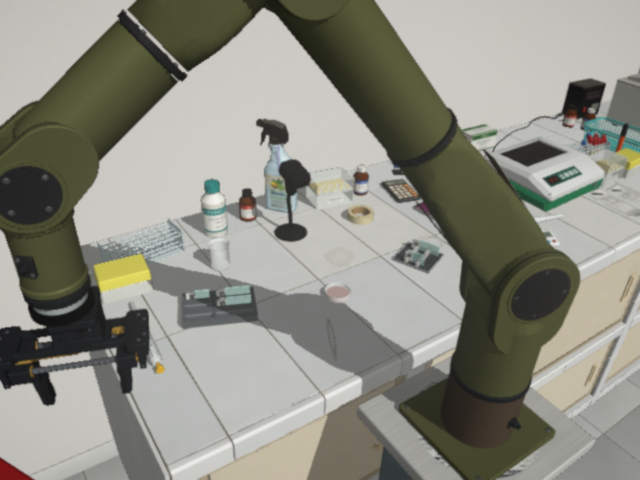

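View pics/top0.png

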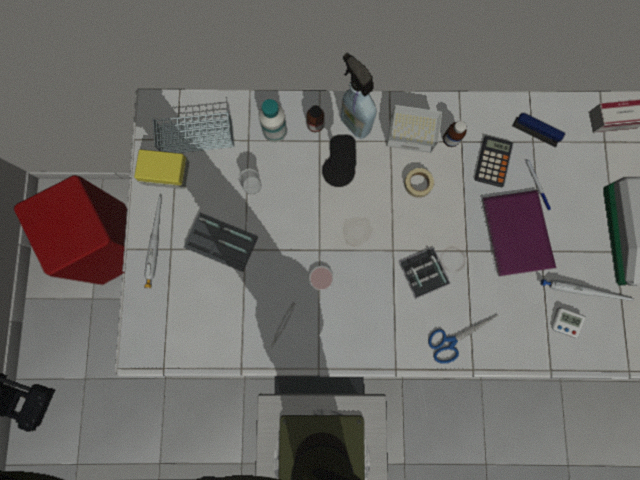

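Top view: rack near pixel (220,240), stand (425,272), scanner (340,165), tape roll (418,181), beaker (250,180), petri dish (357,231) or (320,276). I'll zoom in.

```bash
python3 - <<'E'
import cv2,numpy as np
t=np.load("top0.npz")["p"][:,:,::-1]; s=np.load("scene0.npz")["p"][:,:,::-1]
def z(im,x,y,w,h,f): 
    c=cv2.resize(im[y:y+h,x:x+w],None,fx=f,fy=f,interpolation=cv2.INTER_CUBIC); return np.clip(c.astype(float)*1.5,0,255).astype(np.uint8)
a=z(t,395,240,60,60,9);b=z(s,385,232,65,45,8)
cv2.imwrite("pics/z1.png",a);cv2.imwrite("pics/z2.png",b)
cv2.imwrite("pics/z3.png",z(t,180,205,82,70,9));cv2.imwrite("pics/z4.png",z(s,172,275,90,58,8))
E
```

```text
(no output)
```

View pics/z1.png

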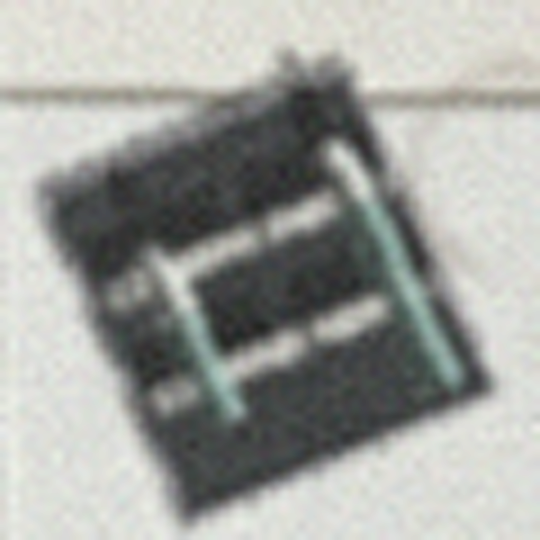

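View pics/z2.png

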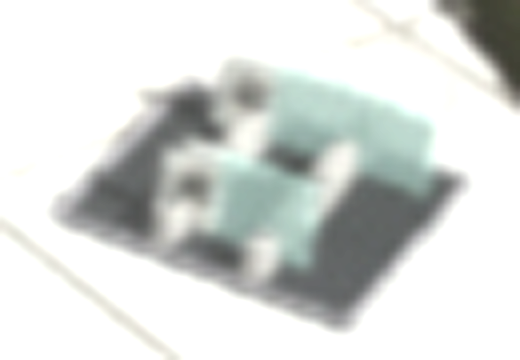

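View pics/z3.png

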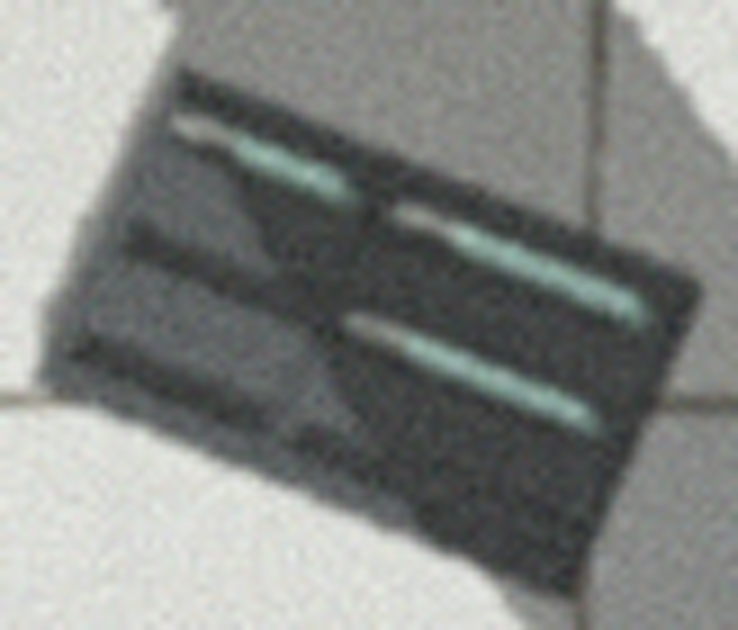

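View pics/z4.png

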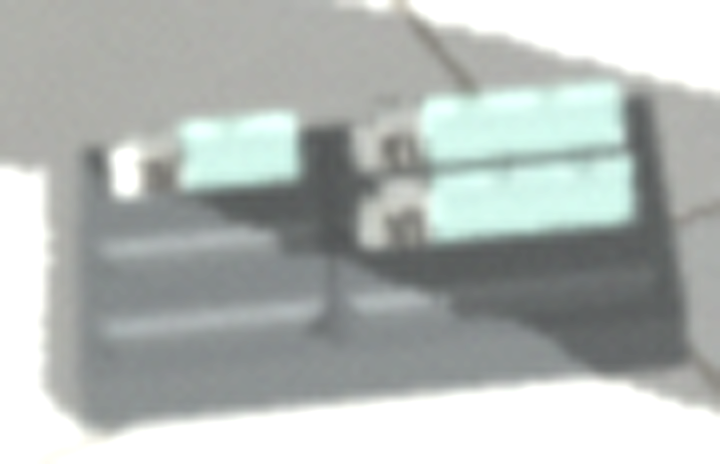

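```bash
cat > h.py <<'E'
import numpy as np,cv2
from plant import r,eyes
C={n:eyes.camera_model(n) for n in("scene","top")}
def K(n):
    c=C[n]; return np.array([[c["fx"],0,c["cx"]],[0,c["fy"],c["cy"]],[0,0,1.]]),np.array([c["k1"],0,0,0.])
def cast(n,px,z):
    k,d=K(n); u=cv2.undistortPoints(np.array(px,float).reshape(-1,1,2),k,d).reshape(-1,2)
    T=C[n]["pose"]; v=np.c_[u[:,0],-u[:,1],-np.ones(len(u))]@T[:3,:3].T; o=T[:3,3]
    return o+v*((z-o[2])/v[:,2])[:,None]
def proj(n,P):
    k,d=K(n); T=C[n]["pose"]; q=(np.array(P,float).reshape(-1,3)-T[:3,3])@T[:3,:3]
    q=q*[1,-1,-1]; return cv2.projectPoints(q.reshape(-1,1,3),np.zeros(3),np.zeros(3),k,d)[0].reshape(-1,2)
def ortho(n,p,x0,x1,y0,y1,z,mm=0.5,gain=1.4,grid=20):
    # image: up=+x, left=+y
    s=mm/1000; H=int((x1-x0)/s);W=int((y1-y0)/s)
    ii,jj=np.mgrid[:H,:W]; P=np.stack([x1-ii*s,y1-jj*s,np.full(ii.shape,z)],-1)
    m=proj(n,P).reshape(H,W,2).astype(np.float32)
    o=cv2.remap(p,m[...,0],m[...,1],cv2.INTER_CUBIC)[:,:,::-1]
    return np.clip(o*gain,0,255).astype(np.uint8)
def grid(o,x1,y1,mm,g=20,big=2):
    o=cv2.resize(o,None,fx=big,fy=big); H,W=o.shape[:2]; s=mm/1000/big
    for k in range(-60,60):
        v=k*g/1000
        i=int((x1-v)/s); j=int((y1-v)/s)
        if 0<=i<H: cv2.line(o,(0,i),(W,i),(0,0,255),1); cv2.putText(o,str(k*g),(0,i-2),0,.4,(255,0,0),1)
        if 0<=j<W: cv2.line(o,(j,0),(j,H),(0,0,255),1); cv2.putText(o,str(k*g),(j+2,10),0,.4,(255,0,0),1)
    return o
E
python3 - <<'E'
from h import *
t=np.load("top0.npz")["p"];s=np.load("scene0.npz")["p"]
print(cast("top",[[425,272],[220,240],[340,165],[322,276],[357,231]],0.02))
for n,i in(("top",t),("scene",s)):
    c=cast("top",[[425,272]],.03)[0]
    x0,x1,y0,y1=c[0]-.08,c[0]+.08,c[1]-.09,c[1]+.09
    cv2.imwrite(f"pics/os_{n}.png",grid(ortho(n,i,x0,x1,y0,y1,.036),x1,y1,.5))
    c=cast("top",[[220,240]],.02)[0]
    x0,x1,y0,y1=c[0]-.09,c[0]+.09,c[1]-.11,c[1]+.11
    cv2.imwrite(f"pics/or_{n}.png",grid(ortho(n,i,x0,x1,y0,y1,.020,gain=2),x1,y1,.5,big=1.6))
E
```

```text
[[ 0.45290774 -0.26438674  0.02      ]
 [ 0.53231714  0.26173039  0.02      ]
 [ 0.73611099 -0.04806724  0.02      ]
 [ 0.44100695 -0.00142735  0.02      ]
 [ 0.55823396 -0.0917099   0.02      ]]
```

View pics/os_top.png

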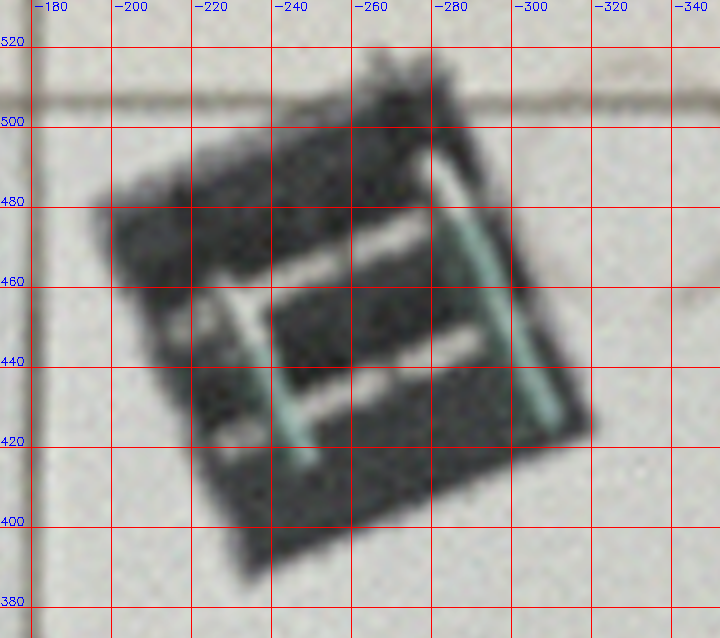

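View pics/os_scene.png

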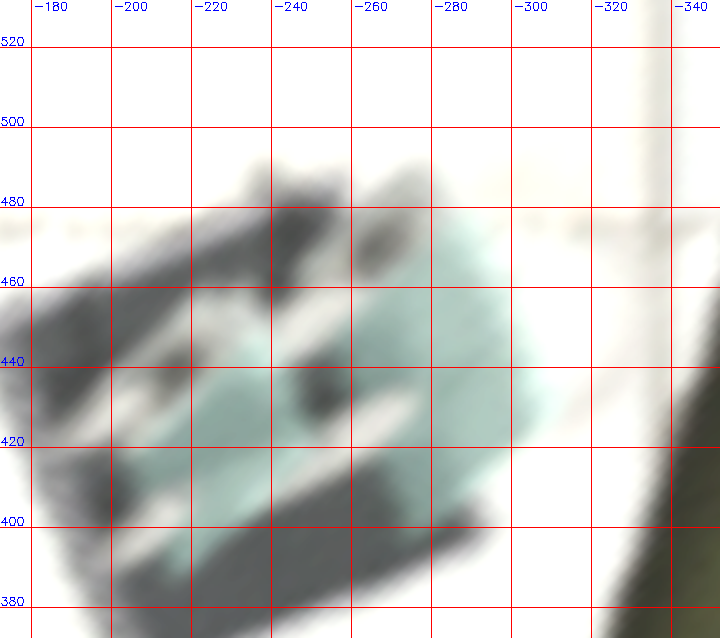

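View pics/or_top.png

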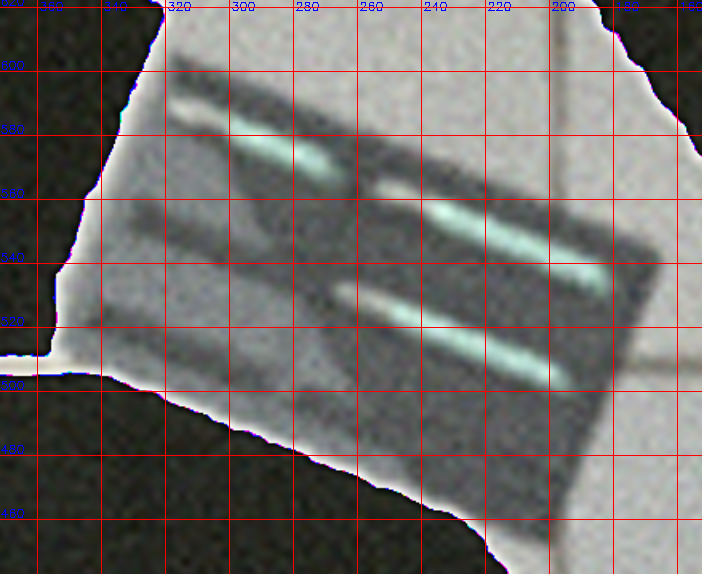

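View pics/or_scene.png

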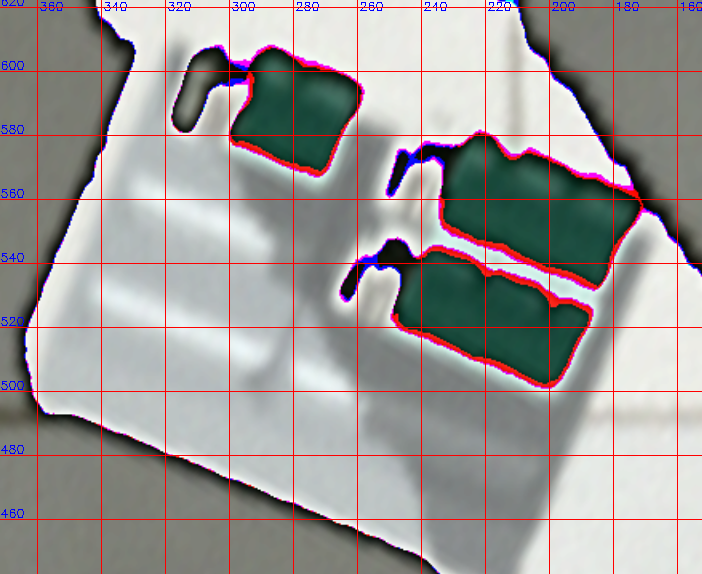

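```bash
cat > fit.py <<'E'
from h import *
from scipy.ndimage import map_coordinates
t=np.load("top0.npz")["p"]; g=cv2.cvtColor(t,cv2.COLOR_RGB2GRAY).astype(float)
def samp(P): 
    q=proj("top",P); return map_coordinates(g,[q[:,1],q[:,0]],order=1)
def edge(c,th,side,half,ext,z,rng=.012):
    """side: (axis,sign). returns robust line offset along outward normal + angle"""
    ex=np.array([np.cos(th),np.sin(th)]); ey=np.array([-ex[1],ex[0]])
    n,a=(ex,ey) if side[0]==0 else (ey,ex); n=n*side[1]
    d=np.arange(-rng,rng,.0005); pts=[]
    for u in np.linspace(-ext*.85,ext*.85,60):
        P=c+n*(half+d)[:,None]+a*u; v=samp(np.c_[P,np.full(len(d),z)])
        v=cv2.GaussianBlur(v.reshape(-1,1),(1,9),2).ravel(); gr=np.gradient(v); k=gr[3:-3].argmax()+3
        if gr[k]>1: pts.append((u,half+d[k]))
    pts=np.array(pts)
    if len(pts)<8: return None
    for _ in range(4):
        A=np.polyfit(pts[:,0],pts[:,1],1); e=pts[:,1]-np.polyval(A,pts[:,0]); m=abs(e)<max(.001,1.5*np.median(abs(e))); pts=pts[m]
    return A[1],A[0],len(pts),e[m].std()
def rect(c,th,hx,hy,zs):
    for it in range(4):
        R={}
        for s,z in zs.items():
            R[s]=edge(c,th,s,hx if s[0]==0 else hy,hy if s[0]==0 else hx,z)
        ex=np.array([np.cos(th),np.sin(th)]); ey=np.array([-ex[1],ex[0]])
        ok={s:v for s,v in R.items() if v}
        # offsets
        for ax,h,e in((0,hx,ex),(1,hy,ey)):
            o=[sg*(ok[(ax,sg)][0]-h) for sg in(1,-1) if (ax,sg) in ok]
            c=c+e*np.mean(o)
        # slope: a-dir = ey for axis0 ; offset rises along a by slope*sign
        da=[]
        for (ax,sg),v in ok.items(): da.append((-1 if ax==0 else 1)*sg*v[1])
        th=th+np.mean(da)*.8
    return c,th,R
if __name__=="__main__":
    print("stand",rect(np.array([.45,-.255]),np.radians(-67-90+180-90+90+0) if 0 else np.radians(23.),.052,.050,{(0,1):.004,(0,-1):.004,(1,1):.004,(1,-1):.004}))
    print("rack",rect(np.array([.527,.262]),np.arctan2(.907,.42),.082,.05,{(0,1):.02,(0,-1):0,(1,1):0,(1,-1):.02}))
E
python3 fit.py
```

```text
stand (array([ 0.45630233, -0.26378325]), np.float64(0.4093384362233927), {(0, 1): (np.float64(0.05302269513848537), np.float64(-0.01643807180048099), 31, np.float64(0.0005443115056208456)), (0, -1): (np.float64(0.052939708295222015), np.float64(-0.00882463877685854), 59, np.float64(0.000393530977494979)), (1, 1): (np.float64(0.049318715378807824), np.float64(-0.0019122467199722132), 41, np.float64(0.0004494885789376558)), (1, -1): (np.float64(0.049192334125269216), np.float64(0.007106061606294535), 50, np.float64(0.00048213951084259194))})
rack (array([0.53048293, 0.26336399]), np.float64(1.1892941379936008), {(0, 1): (np.float64(0.08420561419063358), np.float64(-0.009928370979172183), 39, np.float64(0.0005133160028761382)), (0, -1): (np.float64(0.08419674430517053), np.float64(-0.0010547989233059866), 47, np.float64(0.00040751785573458083)), (1, 1): (np.float64(0.049634292013718766), np.float64(-0.010530256007232041), 46, np.float64(0.0003464538200849601)), (1, -1): (np.float64(0.049711282774627566), np.float64(0.002640748038970457), 59, np.float64(0.0004766116559707369))})
```

```bash
cat > prof.py <<'E'
from fit import *
import sys
def slideprof(c,th,L,z=.036,rng=.014):
    ex=np.array([np.cos(th),np.sin(th)]); ey=np.array([-ex[1],ex[0]])
    d=np.arange(-L/2-.014,L/2+.014,.001)
    v=np.mean([samp(np.c_[c+ex*d[:,None]+ey*w,np.full(len(d),z)]) for w in(-.001,0,.001,.002)],0)
    for s in range(0,len(d),2): print(f"{d[s]*1000:.0f}:{v[s]:.0f}",end=" ")
    print()
    w=np.arange(-rng,rng,.001)
    for u in(-L/3,-L/6,0,L/6,L/3):
        v=samp(np.c_[c+ex*u+ey*w[:,None],np.full(len(w),z)]); print(f"u={u*1000:.0f}",[f"{a*1000:.0f}:{b:.0f}" for a,b in zip(w,v)])
if __name__=="__main__":
    c=np.array([.4563,-.2638]);th=.4093; ey=np.array([-np.sin(th),np.cos(th)])
    print("short");slideprof(c+.03*ey,th,.052)
    print("long");slideprof(c-.03*ey,th,.076)
E
python3 prof.py
```

```text
short
-40:47 -38:45 -36:41 -34:47 -32:65 -30:84 -28:93 -26:95 -24:94 -22:101 -20:106 -18:108 -16:103 -14:96 -12:93 -10:93 -8:94 -6:95 -4:99 -2:101 0:102 2:112 4:121 6:120 8:123 10:126 12:126 14:125 16:118 18:101 20:84 22:63 24:45 26:39 28:36 30:39 32:41 34:40 36:37 38:37 
u=-17 ['-14:118', '-13:121', '-12:115', '-11:112', '-10:111', '-9:115', '-8:120', '-7:123', '-6:120', '-5:117', '-4:119', '-3:121', '-2:122', '-1:119', '-0:114', '1:105', '2:92', '3:80', '4:73', '5:74', '6:76', '7:81', '8:85', '9:88', '10:88', '11:87', '12:86', '13:87']
u=-9 ['-14:34', '-13:33', '-12:30', '-11:31', '-10:33', '-9:34', '-8:32', '-7:31', '-6:31', '-5:44', '-4:59', '-3:73', '-2:86', '-1:98', '-0:102', '1:94', '2:84', '3:73', '4:65', '5:58', '6:53', '7:49', '8:45', '9:43', '10:40', '11:39', '12:38', '13:39']
u=0 ['-14:39', '-13:39', '-12:39', '-11:40', '-10:41', '-9:39', '-8:38', '-7:41', '-6:51', '-5:62', '-4:77', '-3:95', '-2:111', '-1:112', '-0:107', '1:100', '2:88', '3:78', '4:70', '5:69', '6:69', '7:66', '8:62', '9:57', '10:52', '11:49', '12:46', '13:46']
u=9 ['-14:71', '-13:73', '-12:76', '-11:79',
[... 1436 characters left out ...]
51', '-5:64', '-4:79', '-3:94', '-2:99', '-1:101', '-0:98', '1:87', '2:75', '3:64', '4:59', '5:56', '6:55', '7:55', '8:54', '9:51', '10:46', '11:41', '12:40', '13:39']
u=13 ['-14:128', '-13:121', '-12:112', '-11:108', '-10:104', '-9:100', '-8:91', '-7:82', '-6:80', '-5:86', '-4:93', '-3:105', '-2:119', '-1:132', '-0:130', '1:124', '2:113', '3:96', '4:81', '5:72', '6:73', '7:76', '8:83', '9:93', '10:103', '11:110', '12:115', '13:120']
u=25 ['-14:139', '-13:131', '-12:118', '-11:100', '-10:81', '-9:65', '-8:51', '-7:39', '-6:39', '-5:45', '-4:54', '-3:69', '-2:85', '-1:101', '-0:115', '1:125', '2:125', '3:112', '4:99', '5:86', '6:71', '7:58', '8:51', '9:47', '10:43', '11:40', '12:36', '13:34']
```

```bash
python3 - <<'E'
from h import *
t=np.load("top0.npz")["p"][:,:,::-1]; s=np.load("scene0.npz")["p"][:,:,::-1]
a=cv2.resize(t[125:195,310:370],None,fx=8,fy=8,interpolation=cv2.INTER_CUBIC)
b=cv2.resize(s[150:250,260:325],None,fx=5.6,fy=5.6,interpolation=cv2.INTER_CUBIC)
o=np.zeros((560,480+364,3),np.uint8);o[:560,:480]=a;o[:560,480:]=b
o=np.clip(o.astype(float)*2.5+20,0,255).astype(np.uint8)[:,:800]
cv2.imwrite("pics/sc.png",o)
E
```

```text
(no output)
```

View pics/sc.png

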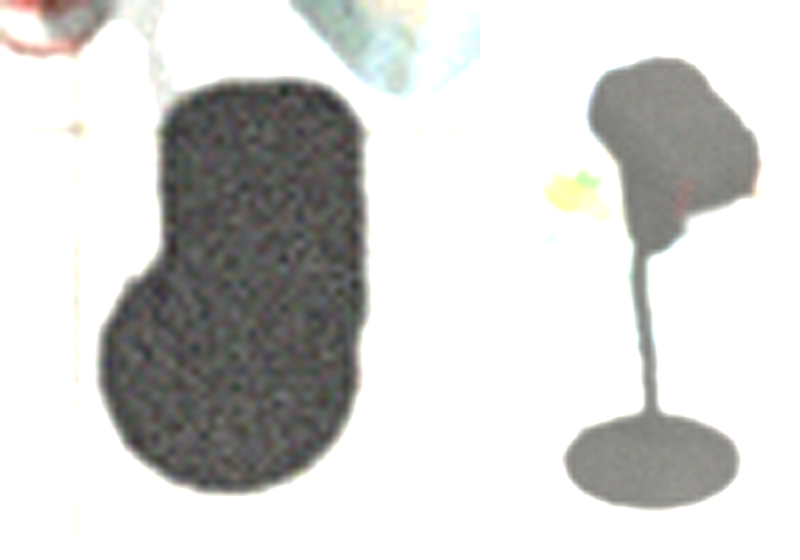

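```bash
python3 - <<'E'
from h import *
def cloud(n,x0,x1,y0,y1):
    f=np.load(n+"0.npz");p,d=f["p"],f["d"]
    v,u=np.mgrid[y0:y1,x0:x1]; k,dc=K(n)
    un=cv2.undistortPoints(np.stack([u.ravel(),v.ravel()],1).astype(float).reshape(-1,1,2),k,dc).reshape(-1,2)
    z=d[y0:y1,x0:x1].ravel(); T=C[n]["pose"]
    q=np.c_[un[:,0]*z,-un[:,1]*z,-z]@T[:3,:3].T+T[:3,3]
    m=(z>0)&(p[y0:y1,x0:x1].max(-1).ravel()<75)
    return q[m],u.ravel()[m],v.ravel()[m]
img=np.full((600,800,3),255,np.uint8)
for n,b,col in(("top",(315,365,130,192),(0,0,255)),("scene",(262,322,152,245),(255,0,0))):
    q,u,v=cloud(n,*b); print(n,len(q))
    h=q[(q[:,2]>.1)&(q[:,2]<.25)]; f=q[(q[:,2]<.03)]
    print("head",np.percentile(h,[2,25,50,75,98],axis=0).round(3).tolist()); print("foot",np.percentile(f,[2,50,98],axis=0).round(3).tolist())
    if n=="top": print("rect",cv2.minAreaRect((h[h[:,2]>.15][:,:2]*1000).astype(np.float32)))
    if n=="scene":
        rows=sorted(set(v))
        for rr in rows[::4]:
            m=v==rr; print(rr,q[m][0].round(3),q[m][-1].round(3),q[m][m.sum()//2].round(3))
    for P in q:
        cv2.circle(img,(int(400-(P[1]+.05)*2500),int(300-(P[0]-.73)*2500)),2,tuple(int(c*max(0.2,min(1,P[2]/.2))) for c in col),-1)
cv2.imwrite("pics/sccloud.png",img)
E
```

```text
top 1392
head [[0.668, -0.073, 0.186], [0.685, -0.058, 0.196], [0.704, -0.044, 0.202], [0.723, -0.03, 0.209], [0.741, -0.016, 0.215]]
foot [[0.685, -0.083, 0.001], [0.71, -0.035, 0.009], [0.759, -0.003, 0.019]]
rect ((705.696044921875, -44.521278381347656), (78.94075012207031, 57.13029479980469), 0.8456436991691589)
scene 1173
head [[0.666, -0.063, 0.116], [0.678, -0.046, 0.181], [0.699, -0.034, 0.197], [0.718, -0.022, 0.205], [0.735, -0.013, 0.215]]
foot [[0.685, -0.075, 0.005], [0.714, -0.034, 0.013], [0.755, -0.002, 0.024]]
160 [ 0.739 -0.052  0.214] [ 0.733 -0.057  0.215] [ 0.739 -0.058  0.213]
164 [ 0.735 -0.02   0.212] [ 0.717 -0.065  0.209] [ 0.721 -0.038  0.213]
168 [ 0.728 -0.013  0.205] [ 0.702 -0.065  0.203] [ 0.707 -0.035  0.209]
172 [ 0.726 -0.011  0.195] [ 0.687 -0.065  0.198] [ 0.698 -0.033  0.202]
176 [ 0.715 -0.014  0.188] [ 0.673 -0.065  0.193] [ 0.68  -0.031  0.199]
180 [ 0.707 -0.015  0.18 ] [ 0.671 -0.064  0.183] [ 0.674 -0.03   0.191]
184 [ 0.735 -0.031  0.152] [ 0.674 -0.063  0.171] [ 0.67  -0.028  0.182]
188 [ 0.725 -0.028  0.145] [ 0.669 -0.027  0.171] [ 0.71
[... 262 characters left out ...]
 [ 0.73  -0.04   0.092] [ 0.73  -0.04   0.092]
208 [ 0.736 -0.04   0.077] [ 0.731 -0.044  0.078] [ 0.733 -0.042  0.078]
212 [ 0.725 -0.037  0.07 ] [ 0.731 -0.044  0.065] [ 0.731 -0.044  0.065]
216 [ 0.729 -0.04   0.055] [ 0.724 -0.04   0.058] [ 0.724 -0.04   0.058]
220 [ 0.728 -0.039  0.044] [ 0.721 -0.041  0.047] [ 0.728 -0.042  0.043]
224 [ 0.758 -0.047  0.012] [ 0.743 -0.068  0.014] [ 0.723 -0.043  0.032]
228 [ 0.757 -0.018  0.009] [ 0.719 -0.082  0.009] [ 0.723 -0.042  0.019]
232 [ 0.744 -0.004  0.008] [ 0.705 -0.076  0.005] [ 0.712 -0.033  0.016]
236 [0.724 0.001 0.007] [ 0.69  -0.06   0.006] [ 0.7   -0.026  0.012]
240 [ 0.695 -0.013  0.006] [ 0.683 -0.028  0.008] [ 0.687 -0.021  0.008]
```

View pics/sccloud.png

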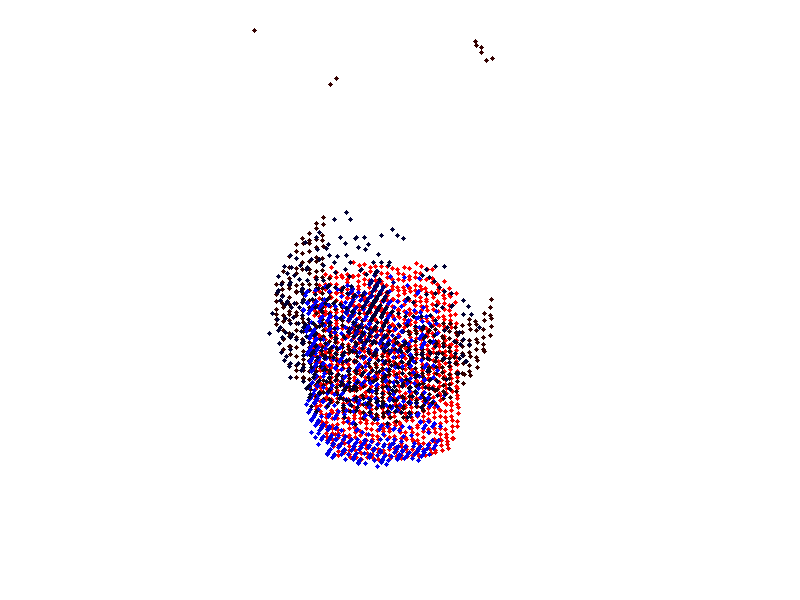

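Emit:
{"api": "servo_tool", "payload": {"deltas": [{"dx": -6.5,"dy": -3.8,"az": 12,"hand": 40},{"dx": -6.5,"dy": -3.8,"az": 12,"hand": 40},{"dx": -6.5,"dy": -3.8,"az": 12,"hand": 40},{"dx": -6.5,"dy": -3.8,"az": 12,"hand": 40},{"dx": -6.5,"dy": -3.8,"az": 12,"hand": 40},{"dx": -6.5,"dy": -3.8,"az": 12,"hand": 40},{"dx": -6.5,"dy": -3.8,"az": 12,"hand": 40},{"dx": -6.5,"dy": -3.8,"az": 12,"hand": 40}]}}

```text
schema error: expected keys dx, dy, dz, ax, ay, az, hand
```

```bash
cat > st.py <<'E'
from plant import r
import numpy as np, json
from scipy.spatial.transform import Rotation as R
s=r.get_state(); M=R.from_quat(s["eef_rot"]).as_matrix()
print("t",round(s["clock"],2),"q",s["q"].round(3).tolist(),"p",s["tool_pos"].round(4).tolist(),"F",s["contact_force"].round(1).tolist(),"op mm",round(s["opening"]*88.1,1))
print(M.round(3).tolist())
open("log.jsonl","a").write(json.dumps([s["q"].tolist(),s["tool_pos"].tolist(),s["eef_rot"].tolist()])+"\n")
E
python3 st.py
```

```text
t 0.1 q [-1.211, 0.69, -0.195, 1.566, 0.157, 0.903, -0.215] p [0.1999, 0.5916, 0.263] F [-1.5, -0.3, 0.0] op mm 88.3
[[-0.947, 0.32, -0.0], [0.32, 0.947, -0.002], [-0.0, -0.002, -1.0]]
```

All keys are needed.

Emit:
{"api": "servo_tool", "payload": {"deltas": [{"dx": -6.5,"dy": -3.8,"dz": 0,"ax": 0,"ay": 0,"az": 12,"hand": 40},{"dx": -6.5,"dy": -3.8,"dz": 0,"ax": 0,"ay": 0,"az": 12,"hand": 40},{"dx": -6.5,"dy": -3.8,"dz": 0,"ax": 0,"ay": 0,"az": 12,"hand": 40},{"dx": -6.5,"dy": -3.8,"dz": 0,"ax": 0,"ay": 0,"az": 12,"hand": 40},{"dx": -6.5,"dy": -3.8,"dz": 0,"ax": 0,"ay": 0,"az": 12,"hand": 40},{"dx": -6.5,"dy": -3.8,"dz": 0,"ax": 0,"ay": 0,"az": 12,"hand": 40},{"dx": -6.5,"dy": -3.8,"dz": 0,"ax": 0,"ay": 0,"az": 12,"hand": 40},{"dx": -6.5,"dy": -3.8,"dz": 0,"ax": 0,"ay": 0,"az": 12,"hand": 40}]}}

```text
clock: 1.1
tool_pos: [0.4994, 0.2463, 0.2636]
eef_rot: [0.714, 0.7, -0.0, 0.002]
contact_force: [-0.9, 0.7, -0.5]
opening: 0.455
```

```bash
python3 st.py
```

```text
t 1.1 q [-0.616, 0.6, 0.122, 1.785, -0.094, 0.763, -0.468] p [0.4994, 0.2463, 0.2636] F [-0.9, 0.7, -0.5] op mm 40.1
[[0.02, 1.0, 0.002], [1.0, -0.02, -0.003], [-0.003, 0.002, -1.0]]
```

Emit:
{"api": "servo_tool", "payload": {"deltas": [{"dx": -8.11,"dy": -0.82,"dz": 1.0,"ax": 0,"ay": 0,"az": 10.9,"hand": 30},{"dx": -8.11,"dy": -0.82,"dz": 1.0,"ax": 0,"ay": 0,"az": 10.9,"hand": 30},{"dx": -8.11,"dy": -0.82,"dz": 1.0,"ax": 0,"ay": 0,"az": 10.9,"hand": 30},{"dx": -8.11,"dy": -0.82,"dz": 1.0,"ax": 0,"ay": 0,"az": 10.9,"hand": 30},{"dx": -8.11,"dy": -0.82,"dz": 1.0,"ax": 0,"ay": 0,"az": 10.9,"hand": 30},{"dx": -8.11,"dy": -0.82,"dz": 1.0,"ax": 0,"ay": 0,"az": 10.9,"hand": 30},{"dx": -8.11,"dy": -0.82,"dz": 1.0,"ax": 0,"ay": 0,"az": 10.9,"hand": 30},{"dx": -8.11,"dy": -0.82,"dz": 1.8,"ax": 0,"ay": 0,"az": 10.9,"hand": 30},{"dx": -8.11,"dy": -0.82,"dz": 2.2,"ax": 0,"ay": 0,"az": 10.9,"hand": 30},{"dx": -8.11,"dy": -0.82,"dz": 2.5,"ax": 0,"ay": 0,"az": 10.9,"hand": 30}]}}

```text
clock: 2.35
tool_pos: [0.441, -0.2347, 0.1118]
eef_rot: [0.978, 0.207, -0.001, -0.001]
contact_force: [-0.4, 0.6, 1.3]
opening: 0.34
```

```bash
python3 st.py; python3 - <<'E'
from h import *
for n in("scene","top"):
    p,d=eyes.snapshot(n); np.savez(f"{n}1.npz",p=p,d=d)
    q=proj(n,[[.44,-.239,.05]])[0].astype(int); print(q)
    x,y=max(q[0]-50,0),max(q[1]-40,0); cv2.imwrite(f"pics/{n}1.png",cv2.convertScaleAbs(cv2.resize(p[y:y+80,x:x+100,::-1],None,fx=7,fy=7,interpolation=2),alpha=1.5))
E
```

```text
t 2.35 q [0.297, 0.802, 0.167, 2.069, -0.411, 0.305, -0.346] p [0.441, -0.2347, 0.1118] F [-0.4, 0.6, 1.3] op mm 29.9
[[0.914, 0.405, -0.002], [0.405, -0.914, 0.002], [-0.001, -0.002, -1.0]]
[416 247]
[417 275]
```

View pics/scene1.png

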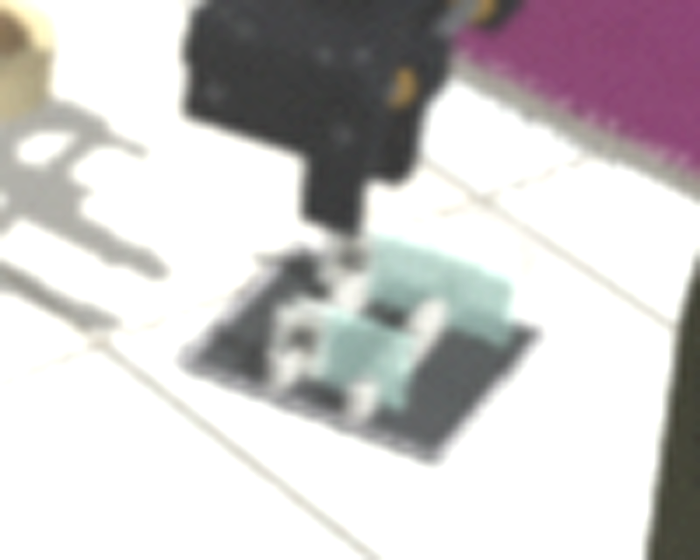

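View pics/top1.png

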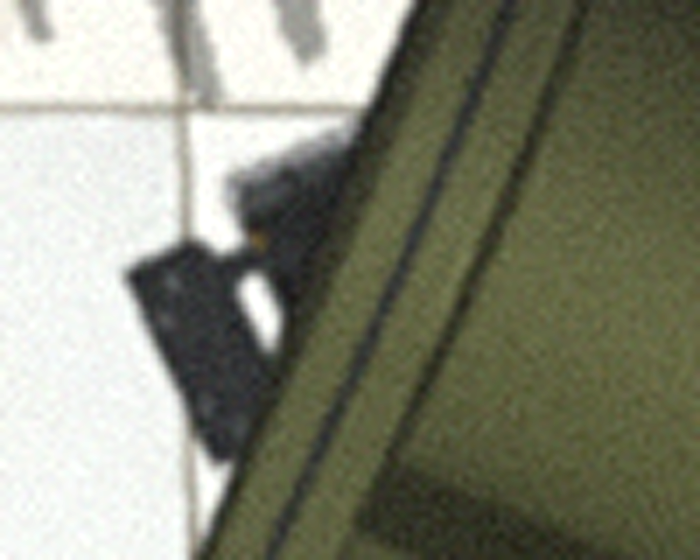

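Emit:
{"api": "servo_tool", "payload": {"deltas": [{"dx": 0,"dy": 0,"dz": 0,"ax": 0,"ay": 0,"az": 0,"hand": 30},{"dx": 0,"dy": 0,"dz": 0,"ax": 0,"ay": 0,"az": 0,"hand": 30}]}}

```text
clock: 2.7
tool_pos: [0.4424, -0.2343, 0.1145]
eef_rot: [0.978, 0.208, 0.001, 0.0]
contact_force: [-0.3, 0.3, -0.6]
opening: 0.341
```

```bash
python3 st.py
```

```text
t 2.7 q [0.293, 0.796, 0.169, 2.068, -0.411, 0.307, -0.347] p [0.4424, -0.2343, 0.1145] F [-0.3, 0.3, -0.6] op mm 30.0
[[0.914, 0.407, 0.002], [0.407, -0.914, -0.0], [0.001, 0.001, -1.0]]
```

Emit:
{"api": "servo_tool", "payload": {"deltas": [{"dx": -0.067,"dy": 0.06,"dz": 0.4,"ax": 0,"ay": 0,"az": 0.09,"hand": 30},{"dx": -0.067,"dy": 0.06,"dz": 0.8,"ax": 0,"ay": 0,"az": 0.09,"hand": 30},{"dx": -0.067,"dy": 0.06,"dz": 1.13,"ax": 0,"ay": 0,"az": 0.09,"hand": 30},{"dx": -0.067,"dy": 0.06,"dz": 1.13,"ax": 0,"ay": 0,"az": 0.09,"hand": 30},{"dx": -0.067,"dy": 0.06,"dz": 1.13,"ax": 0,"ay": 0,"az": 0.09,"hand": 20}]}}

```text
clock: 3.32
tool_pos: [0.44, -0.2397, 0.0468]
eef_rot: [0.979, 0.203, 0.0, 0.0]
contact_force: [0.1, -0.4, 0.2]
opening: 0.253
```

```bash
python3 st.py; cat > snap.py <<'E'
import sys
from h import *
# snap.py tag n X Y Z w h f
tag,n=sys.argv[1:3]; X=[float(a) for a in sys.argv[3:6]]; w,h=int(sys.argv[6]),int(sys.argv[7]); f=min(800/w,600/h); al=float(sys.argv[8]) if len(sys.argv)>8 else 1.5
p,d=eyes.snapshot(n); np.savez(f"{n}_{tag}.npz",p=p,d=d)
q=proj(n,[X])[0].astype(int); x,y=min(max(q[0]-w//2,0),640-w),min(max(q[1]-h//2,0),480-h); print("crop origin",x,y,"scale",f)
cv2.imwrite(f"pics/{n}_{tag}.png",cv2.convertScaleAbs(cv2.resize(p[y:y+h,x:x+w,::-1],None,fx=f,fy=f,interpolation=2),alpha=al))
E
python3 snap.py a scene .44 -.239 .04 80 60
```

```text
t 3.33 q [0.357, 0.923, 0.083, 2.078, -0.439, 0.156, -0.321] p [0.44, -0.2397, 0.0468] F [0.1, -0.4, 0.2] op mm 22.2
[[0.918, 0.397, 0.001], [0.397, -0.918, -0.001], [0.001, 0.001, -1.0]]
crop origin 375 220 scale 10.0
```

View pics/scene_a.png

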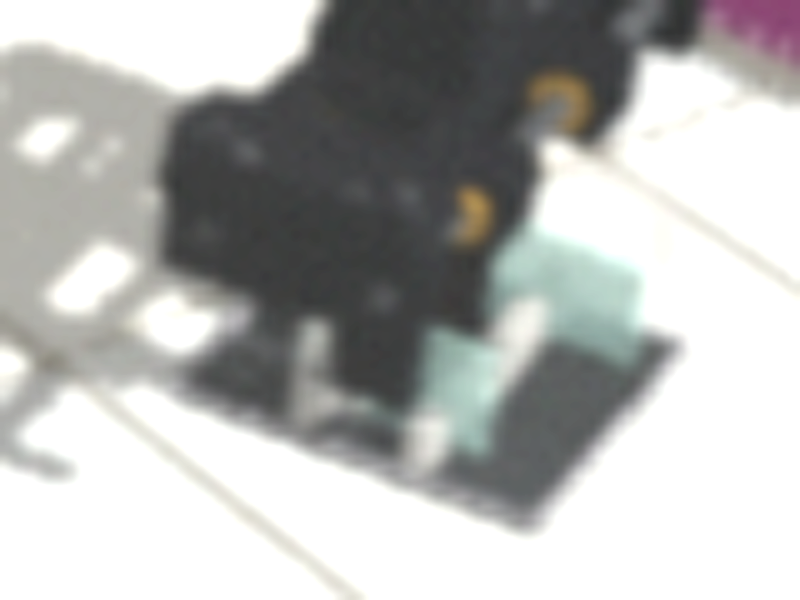

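Emit:
{"api": "servo_tool", "payload": {"deltas": [{"dx": 0,"dy": 0,"dz": 0,"ax": 0,"ay": 0,"az": 0,"hand": 10},{"dx": 0,"dy": 0,"dz": 0,"ax": 0,"ay": 0,"az": 0,"hand": 2},{"dx": 0,"dy": 0,"dz": 0,"ax": 0,"ay": 0,"az": 0,"hand": 2},{"dx": 0,"dy": 0,"dz": 0,"ax": 0,"ay": 0,"az": 0,"hand": 2}], "newtons": 12}}

```text
clock: 3.88
tool_pos: [0.4398, -0.2397, 0.0464]
eef_rot: [0.979, 0.203, 0.0, 0.0]
contact_force: [-0.2, -0.1, 6.6]
opening: 0.052
```

```bash
python3 st.py
```

```text
t 3.88 q [0.358, 0.924, 0.082, 2.078, -0.439, 0.155, -0.321] p [0.4398, -0.2397, 0.0464] F [-0.2, -0.1, 6.6] op mm 4.6
[[0.918, 0.397, 0.001], [0.397, -0.918, -0.0], [0.001, 0.001, -1.0]]
```

Emit:
{"api": "servo_tool", "payload": {"deltas": [{"dx": 0,"dy": 0,"dz": -0.3,"ax": 0,"ay": 0,"az": 0,"hand": 2},{"dx": 0,"dy": 0,"dz": -0.8,"ax": 0,"ay": 0,"az": 0,"hand": 2},{"dx": 0,"dy": 0,"dz": -1.5,"ax": 0,"ay": 0,"az": 0,"hand": 2},{"dx": 0,"dy": 0,"dz": -1.6,"ax": 0,"ay": 0,"az": 0,"hand": 2},{"dx": 0,"dy": 0,"dz": -1.6,"ax": 0,"ay": 0,"az": 0,"hand": 2}]}}

```text
clock: 4.5
tool_pos: [0.4395, -0.2394, 0.1418]
eef_rot: [0.979, 0.203, 0.0, -0.0]
contact_force: [0.3, 0.4, -0.8]
opening: 0.057
```

```bash
python3 st.py;python3 snap.py b scene .44 -.239 .1 120 90
```

```text
t 4.5 q [0.278, 0.749, 0.212, 2.056, -0.401, 0.376, -0.352] p [0.4395, -0.2394, 0.1418] F [0.3, 0.4, -0.8] op mm 5.1
[[0.918, 0.397, 0.0], [0.397, -0.918, 0.0], [0.0, -0.0, -1.0]]
crop origin 358 185 scale 6.666666666666667
```

View pics/scene_b.png

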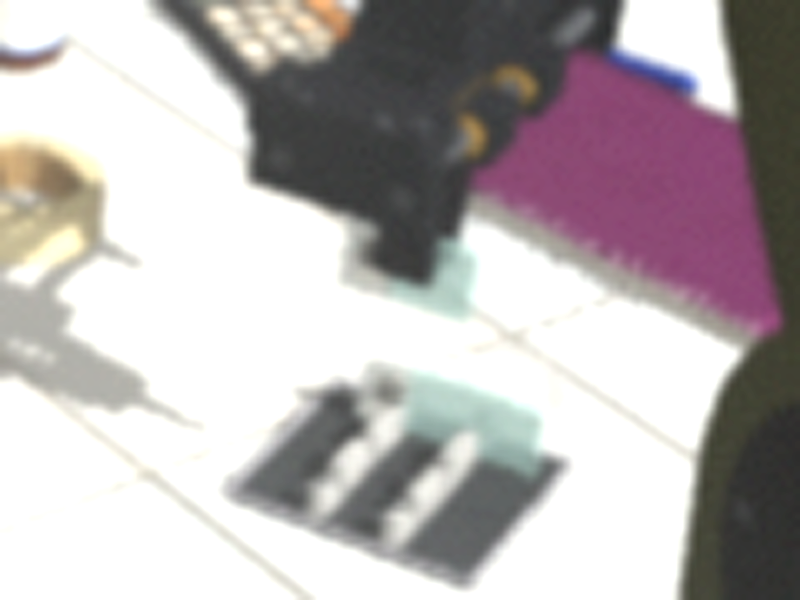

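```bash
python3 - <<'E'
from h import *
p=np.load("scene_b.npz")["p"]
cv2.imwrite("pics/b2.png",cv2.convertScaleAbs(cv2.resize(p[212:242,395:440,::-1],None,fx=17,fy=17,interpolation=2),alpha=1.0))
T=np.array([.4395,-.2394]);ex=np.array([.918,.397]);ey=np.array([-.397,.918])
for u in(-26,26):
  for z in(.1014,.1314):
    print(u,z,(proj("scene",[[*(T+ex*u/1000+ey*.0025),z]])[0]-[395,212])*17)
E
```

```text
-26 0.1014 [566.23942221 374.24928018]
-26 0.1314 [594.40645687 196.05191949]
26 0.1014 [238.04221223 262.58162234]
26 0.1314 [261.83030804  85.98439821]
```

View pics/b2.png

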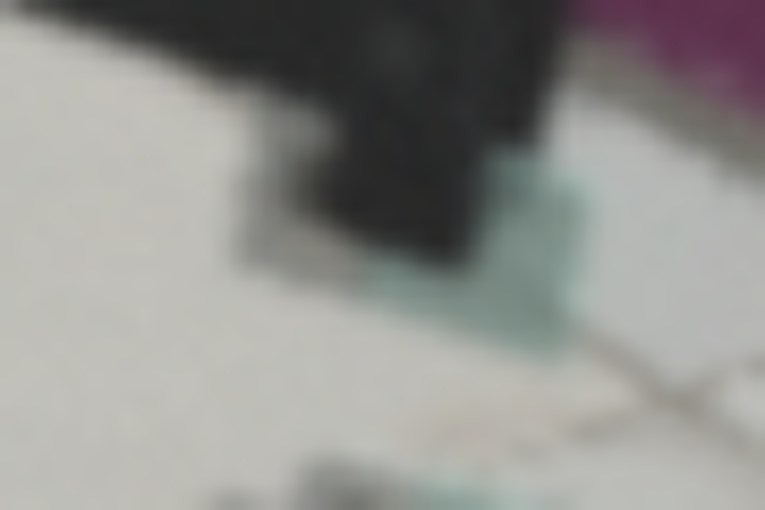

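```bash
python3 - <<'E'
from fit import *
c=np.array([.5305,.2634]);th=1.1893
ex=np.array([np.cos(th),np.sin(th)]);ey=np.array([-ex[1],ex[0]])
w=np.arange(-.016,.0165,.002)
print("w",(w*1000).astype(int).tolist())
for yy in(.034,0,-.034):
    for xx in(.03,.04,.046,.052,.062):
        v=samp(np.c_[c+ex*xx+ey*(yy+w)[:,None],np.full(len(w),.02)]);print(yy,xx,v.astype(int).tolist())
u=np.arange(.008,.084,.002)
for yy in(.034,0,-.034):
    v=np.mean([samp(np.c_[c+ex*u[:,None]+ey*(yy+k),np.full(len(u),.02)]) for k in(-.002,0,.002)],0)
    print("along",yy,[f"{a*1000:.0f}:{b:.0f}" for a,b in zip(u,v)])
for yy,zz in((-.034,.037),(0,.037)):
  for xx in(-.055,-.034,-.01):
    v=samp(np.c_[c+ex*xx+ey*(yy+w)[:,None],np.full(len(w),zz)]);print("filed",yy,xx,v.astype(int).tolist())
u=np.arange(-.08,.012,.002)
for yy in(0,-.034):
    v=samp(np.c_[c+ex*u[:,None]+ey*yy,np.full(len(u),.037)]);print("filed along",yy,[f"{a*1000:.0f}:{b:.0f}" for a,b in zip(u,v)])
u=np.arange(.008,.084,.002)
v=samp(np.c_[c+ex*u[:,None]+ey*-.034,np.full(len(u),.037)]);print("short filed",[f"{a*1000:.0f}:{b:.0f}" for a,b in zip(u,v)])
E
```

```text
w [-16, -14, -12, -10, -8, -6, -4, -2, 0, 2, 4, 5, 8, 10, 12, 13, 16]
0.034 0.03 [67, 65, 66, 67, 65, 62, 54, 47, 44, 44, 46, 52, 58, 62, 66, 77, 102]
0.034 0.04 [67, 63, 65, 68, 72, 64, 55, 47, 44, 44, 44, 47, 57, 63, 67, 75, 101]
0.034 0.046 [64, 62, 65, 66, 66, 66, 58, 50, 43, 45, 44, 48, 62, 66, 69, 79, 110]
0.034 0.052 [65, 64, 67, 65, 66, 62, 57, 49, 44, 43, 45, 54, 60, 63, 62, 69, 96]
0.034 0.062 [67, 70, 69, 68, 71, 66, 57, 48, 45, 45, 49, 54, 57, 62, 69, 74, 94]
0 0.03 [44, 45, 45, 43, 50, 57, 56, 49, 44, 40, 42, 49, 58, 65, 66, 67, 65]
0 0.04 [51, 58, 61, 62, 64, 66, 59, 51, 43, 43, 42, 43, 57, 63, 66, 67, 66]
0 0.046 [63, 64, 66, 67, 67, 67, 58, 50, 47, 45, 45, 52, 64, 64, 66, 68, 67]
0 0.052 [68, 65, 63, 65, 68, 65, 57, 49, 44, 42, 42, 48, 58, 61, 62, 64, 63]
0 0.062 [64, 65, 65, 64, 65, 65, 61, 50, 44, 42, 44, 50, 59, 65, 65, 64, 64]
-0.034 0.03 [68, 53, 47, 42, 41, 54, 86, 103, 104, 82, 60, 47, 41, 44, 44, 44, 44]
-0.034 0.04 [69, 52, 45, 43, 43, 55, 81, 100, 100, 83, 65, 47, 44, 43, 44, 44, 45]
-0.034 0.046 [65, 51, 47, 45, 47, 54, 82, 102, 107, 84, 63, 45, 39, 41, 47,
[... 2424 characters left out ...]
:99', '-52:104', '-50:102', '-48:102', '-46:97', '-44:99', '-42:99', '-40:101', '-38:105', '-36:105', '-34:103', '-32:100', '-30:99', '-28:99', '-26:102', '-24:113', '-22:110', '-20:105', '-18:101', '-16:90', '-14:82', '-12:85', '-10:90', '-8:89', '-6:88', '-4:85', '-2:77', '0:60', '2:44', '4:44', '6:41', '8:42', '10:46']
short filed ['8:42', '10:46', '12:52', '14:59', '16:72', '18:91', '20:93', '22:96', '24:102', '26:107', '28:101', '30:100', '32:99', '34:98', '36:102', '38:108', '40:107', '42:102', '44:103', '46:101', '48:94', '50:88', '52:87', '54:85', '56:87', '58:92', '60:90', '62:93', '64:94', '66:91', '68:82', '70:70', '72:67', '74:80', '76:89', '78:105', '80:125', '82:134', '84:142']
```

```bash
python3 - <<'E'
import fit
from fit import *
s=np.load("scene0.npz")["p"]; gs=cv2.cvtColor(s,cv2.COLOR_RGB2GRAY).astype(float)
def samp2(P):
    q=proj("scene",P); return map_coordinates(gs,[q[:,1],q[:,0]],order=1)
c=np.array([.5305,.2634]);th=1.1893
fit.samp=samp2
for k,z in(((0,1),0.),((0,-1),.02),((1,1),0.),((1,-1),.02),((0,1),.02)):
    print(k,z,edge(c,th,k,.082 if k[0]==0 else .05,.05 if k[0]==0 else .082,z))
c2=np.array([.4563,-.2638]);th2=.4093
for k in((0,1),(0,-1),(1,1),(1,-1)):
    print("stand",k,edge(c2,th2,k,.052 if k[0]==0 else .05,.05 if k[0]==0 else .052,.004 if k in((0,1),(1,-1)) else 0.002))
o=ortho("scene",s,.43,.62,.16,.37,.02,gain=1.)
cv2.imwrite("pics/rs.png",cv2.resize(o,None,fx=1.6,fy=1.6))
# rectified in rack frame
H,W=260,400
jj,ii=np.meshgrid(np.arange(W),np.arange(H)); sc=.0005
ex=np.array([np.cos(th),np.sin(th)]);ey=np.array([-ex[1],ex[0]])
X=(200-jj)*sc; Y=(ii-130)*sc
P=np.zeros((H,W,3));P[...,:2]=c+X[...,None]*ex+Y[...,None]*ey;P[...,2]=.02
out=[]
for n in("scene","top"):
    p=np.load(n+"0.npz")["p"]; m=proj(n,P).reshape(H,W,2).astype(np.float32)
    im=cv2.convertScaleAbs(cv2.resize(cv2.remap(p,m[...,0],m[...,1],2)[:,:,::-1],None,fx=2,fy=1.1),alpha=1.4 if n=="scene" else 2)
    for k in(74,18,6,-74,82,-82): cv2.line(im,(int((200-k*2)*2),0),(int((200-k*2)*2),600),(0,0,255),1)
    for k in(38,30,4,-4,-30,-38,50,-50): cv2.line(im,(0,int((130+k*2)*1.1)),(800,int((130+k*2)*1.1)),(0,255,0),1)
    out.append(im)
cv2.imwrite("pics/rf.png",np.vstack(out))
E
```

```text
(0, 1) 0.0 (np.float64(0.09180019895186337), np.float64(0.0023914185239306616), 48, np.float64(0.00026342369739966107))
(0, -1) 0.02 (np.float64(0.08268333333333336), np.float64(-0.0008486017357766736), 60, np.float64(0.00024001517220213837))
(1, 1) 0.0 (np.float64(0.0457550643409321), np.float64(-0.01199517727266938), 44, np.float64(0.0005165564842782009))
(1, -1) 0.02 (np.float64(0.051530262553142615), np.float64(-0.038163797143780764), 23, np.float64(0.002323093103930849))
(0, 1) 0.02 (np.float64(0.09037500000000001), np.float64(0.005660559305689263), 60, np.float64(0.0003897808664245774))
stand (0, 1) (np.float64(0.048138631208477445), np.float64(0.014417771207488576), 32, np.float64(0.00041408946964316504))
stand (0, -1) (np.float64(0.04996519559408054), np.float64(-0.010389708689386372), 56, np.float64(0.00047521765983469405))
stand (1, 1) (np.float64(0.0489979529005828), np.float64(-0.009088084112110992), 58, np.float64(0.0004647063842432309))
stand (1, -1) (np.float64(0.05067256862425676), np.float64(-0.022574447602237337), 13, np.float64(0.0004467434758445743))
```

View pics/rf.png

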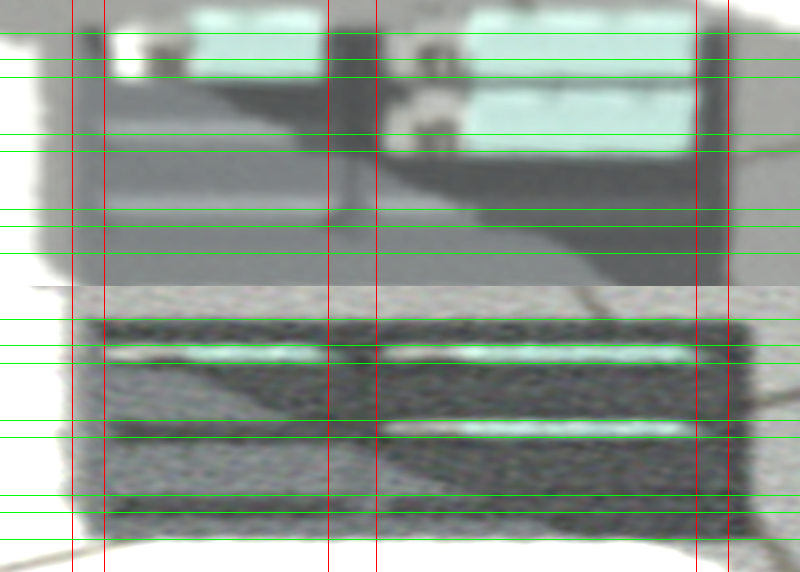

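Emit:
{"api": "servo_tool", "payload": {"deltas": [{"dx": 4.87,"dy": -8.01,"dz": 0,"ax": 0,"ay": 0,"az": -7.46,"hand": 2},{"dx": 4.87,"dy": -8.01,"dz": 0,"ax": 0,"ay": 0,"az": -7.46,"hand": 2},{"dx": 4.87,"dy": -8.01,"dz": 0,"ax": 0,"ay": 0,"az": -7.46,"hand": 2},{"dx": 4.87,"dy": -8.01,"dz": 0,"ax": 0,"ay": 0,"az": -7.46,"hand": 2},{"dx": 4.87,"dy": -8.01,"dz": 0,"ax": 0,"ay": 0,"az": -7.46,"hand": 2},{"dx": 4.87,"dy": -8.01,"dz": 0,"ax": 0,"ay": 0,"az": -7.46,"hand": 2},{"dx": 4.87,"dy": -8.01,"dz": 0,"ax": 0,"ay": 0,"az": -7.46,"hand": 2},{"dx": 4.87,"dy": -8.01,"dz": 0,"ax": 0,"ay": 0,"az": -7.46,"hand": 2},{"dx": 4.87,"dy": -8.01,"dz": 0,"ax": 0,"ay": 0,"az": -7.46,"hand": 2},{"dx": 4.87,"dy": -8.01,"dz": 0,"ax": 0,"ay": 0,"az": -7.46,"hand": 2}]}}

```text
clock: 5.8
tool_pos: [0.5148, 0.3249, 0.1396]
eef_rot: [0.825, 0.564, 0.0, -0.002]
contact_force: [0.0, -0.4, -0.6]
opening: 0.053
```

Emit:
{"api": "servo_tool", "payload": {"deltas": [{"dx": 0,"dy": 0,"dz": 0,"ax": 0,"ay": 0,"az": 0,"hand": 2},{"dx": 0,"dy": 0,"dz": 0,"ax": 0,"ay": 0,"az": 0,"hand": 2}]}}

```text
clock: 6.05
tool_pos: [0.5169, 0.3148, 0.1413]
eef_rot: [0.829, 0.559, -0.001, 0.001]
contact_force: [-0.3, -0.4, -0.8]
opening: 0.052
```

```bash
python3 st.py
```

```text
t 6.05 q [-0.77, 0.845, 0.264, 1.74, -0.348, 0.605, -0.687] p [0.5169, 0.3148, 0.1413] F [-0.3, -0.4, -0.8] op mm 4.6
[[0.375, 0.927, -0.001], [0.927, -0.375, -0.002], [-0.003, -0.0, -1.0]]
```

Emit:
{"api": "servo_tool", "payload": {"deltas": [{"dx": 0.05,"dy": -0.016,"dz": 0.5,"ax": 0,"ay": 0,"az": 0,"hand": 2},{"dx": 0.05,"dy": -0.016,"dz": 1.15,"ax": 0,"ay": 0,"az": 0,"hand": 2},{"dx": 0.05,"dy": -0.016,"dz": 1.15,"ax": 0,"ay": 0,"az": 0,"hand": 2},{"dx": 0.05,"dy": -0.016,"dz": 1.15,"ax": 0,"ay": 0,"az": 0,"hand": 2}]}}

```text
clock: 6.55
tool_pos: [0.518, 0.3198, 0.074]
eef_rot: [0.829, 0.56, 0.001, 0.0]
contact_force: [0.8, -0.4, 0.6]
opening: 0.058
```

```bash
python3 st.py; python3 snap.py c scene .517 .318 .03 96 72; python3 snap.py c top .517 .318 .03 96 72 2
```

```text
t 6.55 q [-0.747, 0.947, 0.214, 1.752, -0.38, 0.482, -0.665] p [0.518, 0.3198, 0.074] F [0.8, -0.4, 0.6] op mm 5.1
[[0.374, 0.928, 0.001], [0.928, -0.374, 0.0], [0.001, 0.001, -1.0]]
crop origin 149 276 scale 8.333333333333334
crop origin 148 209 scale 8.333333333333334
```

View pics/scene_c.png

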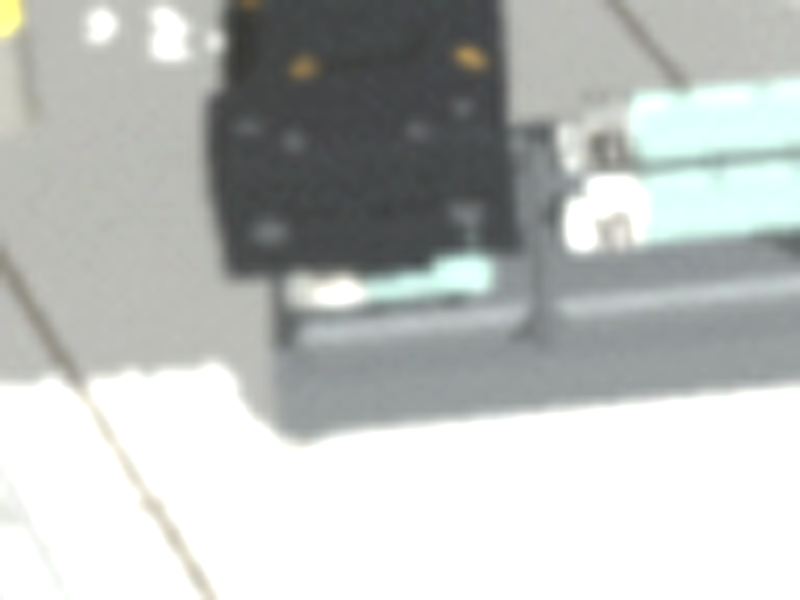

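View pics/top_c.png

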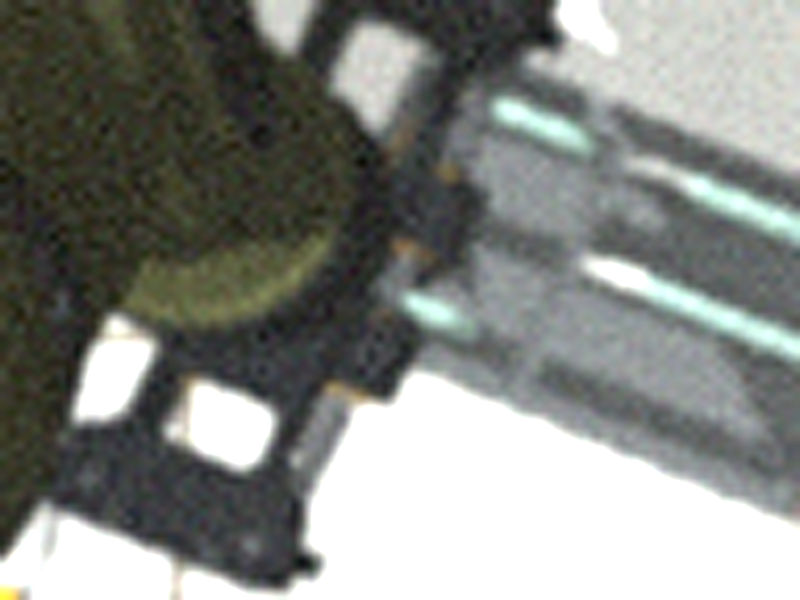

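```bash
python3 - <<'E'
from h import *
p=np.load("scene_c.npz")["p"]
cv2.imwrite("pics/c2.png",cv2.convertScaleAbs(cv2.resize(p[302:332,178:218,::-1],None,fx=20,fy=20,interpolation=2),alpha=1.3))
p=np.load("top_c.npz")["p"]
cv2.imwrite("pics/c3.png",cv2.convertScaleAbs(cv2.resize(p[238:262,188:228,::-1],None,fx=20,fy=20,interpolation=2),alpha=2))
E
```

```text
(no output)
```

View pics/c2.png

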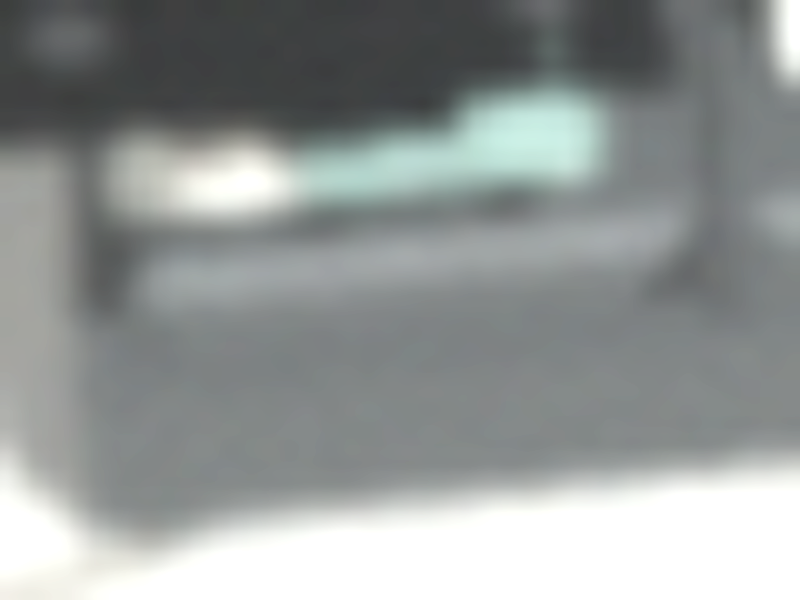

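View pics/c3.png

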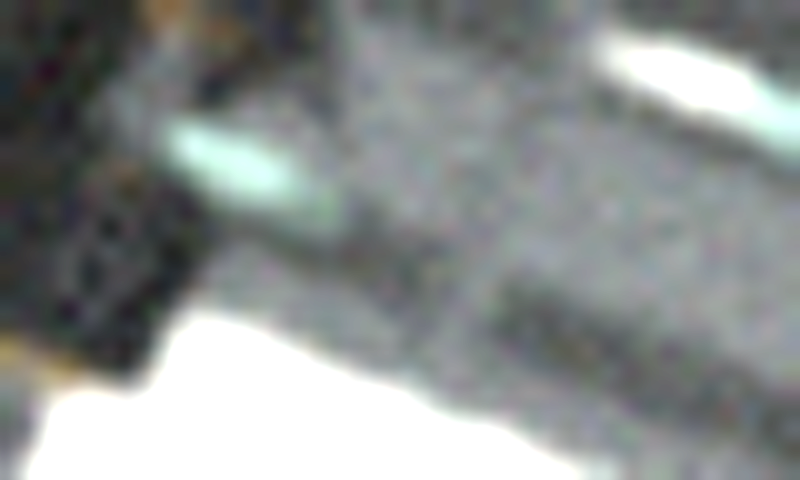

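```bash
python3 - <<'E'
from h import *
c=np.array([.5305,.2634]);th=1.1893
ex=np.array([np.cos(th),np.sin(th)]);ey=np.array([-ex[1],ex[0]])
def loc(n,o,zf,pts,z):
    P=cast(n,np.array(pts)/zf+o-0.5+0.5/zf,z)[:,:2]-c; return (np.c_[P@ex,P@ey]*1000).round(1).tolist()
o=np.array([178,302])
print("slide bottom",loc("scene",o,20,[[105,218],[605,188]],.0336))
print("tool",((np.array([.518,.3198])-c)@ex*1e3,(np.array([.518,.3198])-c)@ey*1e3))
print("strip mid",loc("scene",o,20,[[130,288],[690,240]],.0185))
print("strip topedge",loc("scene",o,20,[[150,258],[400,232],[650,205]],.02))
print("strip botedge",loc("scene",o,20,[[150,310],[400,290],[650,260]],.017))
o=np.array([188,238])
print("top slide top edge",loc("top",o,20,[[165,120],[340,215]],.0636),"slot dark",loc("top",o,20,[[370,230],[440,270]],.02), "far/near edge",loc("top",o,20,[[420,230],[395,290]],.02))
E
```

```text
slide bottom [[76.9, 32.2], [23.6, 35.9]]
tool (np.float64(47.69145330124418), np.float64(32.599620887599876))
strip mid [[75.8, 26.3], [15.3, 28.2]]
strip topedge [[73.5, 23.4], [46.5, 23.5], [19.3, 23.3]]
strip botedge [[73.9, 28.6], [46.9, 29.6], [19.8, 29.1]]
top slide top edge [[40.1, 31.8], [15.2, 34.5]] slot dark [[22.6, 32.6], [12.2, 34.0]] far/near edge [[16.7, 30.2], [16.4, 38.5]]
```

Emit:
{"api": "servo_tool", "payload": {"deltas": [{"dx": -0.055,"dy": 0,"dz": 0,"ax": 0,"ay": 0,"az": 0,"hand": 2},{"dx": -0.055,"dy": 0,"dz": 0,"ax": 0,"ay": 0,"az": 0,"hand": 2},{"dx": -0.055,"dy": 0,"dz": 0.1,"ax": 0,"ay": 0,"az": 0,"hand": 2},{"dx": -0.055,"dy": 0,"dz": 0.2,"ax": 0,"ay": 0,"az": 0,"hand": 2},{"dx": -0.055,"dy": 0,"dz": 0.25,"ax": 0,"ay": 0,"az": 0,"hand": 2}]}}

```text
clock: 7.28
tool_pos: [0.5155, 0.3175, 0.0572]
eef_rot: [0.828, 0.56, -0.0, -0.0]
contact_force: [0.3, -1.0, 0.2]
opening: 0.052
```

```bash
python3 st.py; python3 snap.py d scene .517 .318 .03 40 30 1.3
```

```text
t 7.28 q [-0.738, 0.971, 0.198, 1.762, -0.385, 0.448, -0.656] p [0.5155, 0.3175, 0.0572] F [0.3, -1.0, 0.2] op mm 4.6
[[0.372, 0.928, -0.001], [0.928, -0.372, -0.0], [-0.001, -0.001, -1.0]]
crop origin 177 297 scale 20.0
```

View pics/scene_d.png

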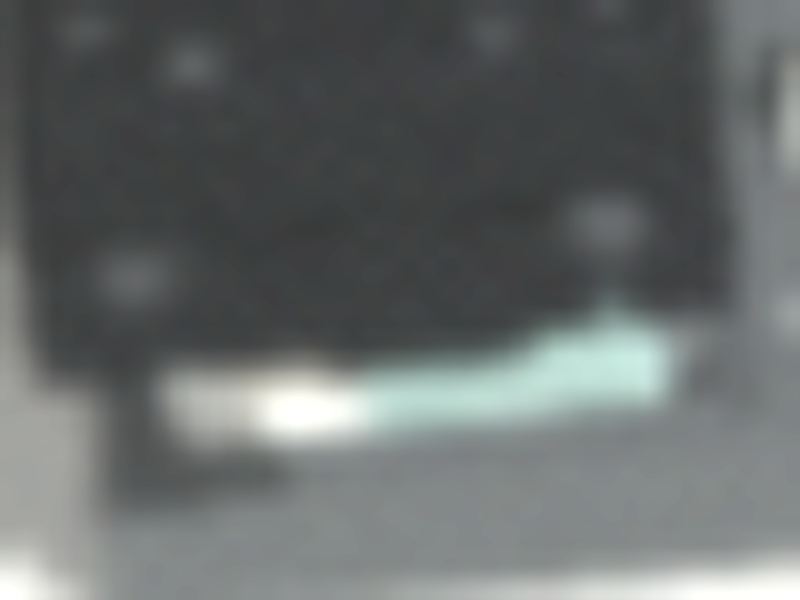

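Emit:
{"api": "servo_tool", "payload": {"deltas": [{"dx": -0.012,"dy": 0,"dz": 0.05,"ax": 0,"ay": 0,"az": 0,"hand": 2},{"dx": -0.012,"dy": 0,"dz": 0.1,"ax": 0,"ay": 0,"az": 0,"hand": 2},{"dx": -0.012,"dy": 0,"dz": 0.13,"ax": 0,"ay": 0,"az": 0,"hand": 2}]}}

```text
clock: 7.7
tool_pos: [0.5155, 0.3169, 0.0499]
eef_rot: [0.828, 0.56, -0.0, -0.0]
contact_force: [0.7, 0.7, -0.1]
opening: 0.054
```

```bash
python3 st.py
```

```text
t 7.7 q [-0.734, 0.982, 0.192, 1.764, -0.388, 0.433, -0.652] p [0.5155, 0.3169, 0.0499] F [0.7, 0.7, -0.1] op mm 4.7
[[0.372, 0.928, -0.0], [0.928, -0.372, -0.0], [-0.0, -0.0, -1.0]]
```

Emit:
{"api": "servo_tool", "payload": {"deltas": [{"dx": 0,"dy": 0,"dz": 0.03,"ax": 0,"ay": 0,"az": 0,"hand": 2},{"dx": 0,"dy": 0,"dz": 0.06,"ax": 0,"ay": 0,"az": 0,"hand": 2}]}}

```text
clock: 7.95
tool_pos: [0.5158, 0.3169, 0.0474]
eef_rot: [0.828, 0.56, 0.0, -0.0]
contact_force: [-2.8, -1.1, 17.3]
opening: 0.054
```

```bash
python3 st.py; python3 snap.py e scene .517 .318 .03 40 30 1.3
```

```text
t 7.95 q [-0.733, 0.986, 0.19, 1.763, -0.389, 0.429, -0.651] p [0.5158, 0.3169, 0.0474] F [-2.8, -1.1, 17.3] op mm 4.7
[[0.372, 0.928, 0.0], [0.928, -0.372, 0.0], [0.0, -0.0, -1.0]]
crop origin 177 297 scale 20.0
```

View pics/scene_e.png

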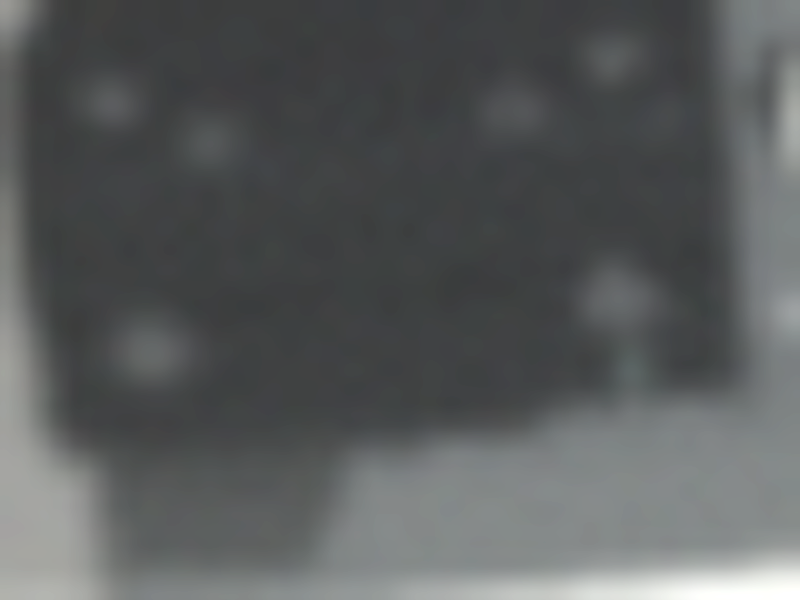

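Emit:
{"api": "servo_tool", "payload": {"deltas": [{"dx": 0,"dy": 0,"dz": -0.03,"ax": 0,"ay": 0,"az": 0,"hand": 2},{"dx": 0,"dy": 0,"dz": -0.03,"ax": 0,"ay": 0,"az": 0,"hand": 16},{"dx": 0,"dy": 0,"dz": -0.03,"ax": 0,"ay": 0,"az": 0,"hand": 16},{"dx": 0,"dy": 0,"dz": -0.3,"ax": 0,"ay": 0,"az": 0,"hand": 20},{"dx": 0,"dy": 0,"dz": -1.0,"ax": 0,"ay": 0,"az": 0,"hand": 30},{"dx": 0,"dy": 0,"dz": -2.0,"ax": 0,"ay": 0,"az": 0,"hand": 30},{"dx": 0,"dy": 0,"dz": -2.0,"ax": 0,"ay": 0,"az": 0,"hand": 30}]}}

```text
clock: 8.88
tool_pos: [0.5187, 0.3182, 0.1721]
eef_rot: [0.828, 0.56, 0.005, 0.0]
contact_force: [-0.1, 0.4, -0.5]
opening: 0.342
```

```bash
python3 st.py; python3 snap.py f scene .517 .318 .03 80 60 1.3;python3 snap.py f top .517 .318 .03 80 60 2
```

```text
t 8.88 q [-0.786, 0.801, 0.286, 1.725, -0.339, 0.654, -0.695] p [0.5187, 0.3182, 0.1721] F [-0.1, 0.4, -0.5] op mm 30.1
[[0.373, 0.928, 0.009], [0.928, -0.373, 0.005], [0.008, 0.007, -1.0]]
crop origin 157 282 scale 10.0
crop origin 156 215 scale 10.0
```

View pics/scene_f.png

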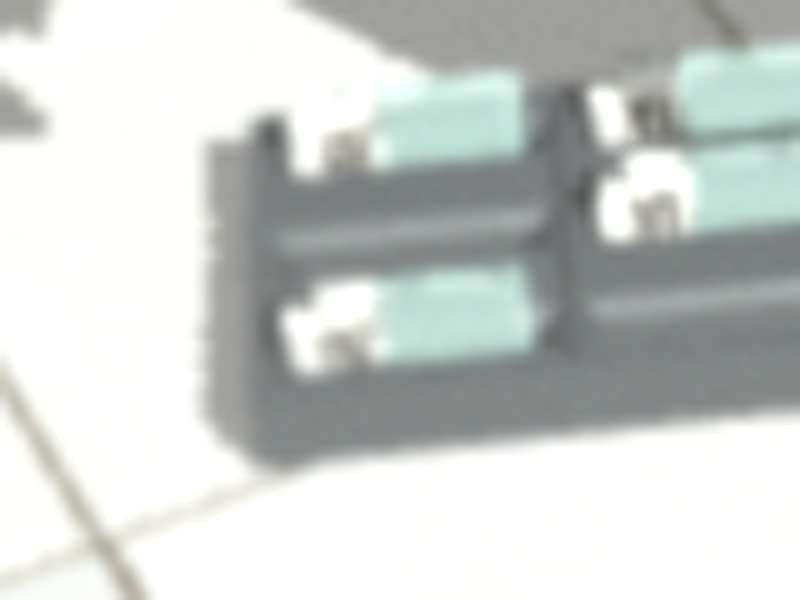

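View pics/top_f.png

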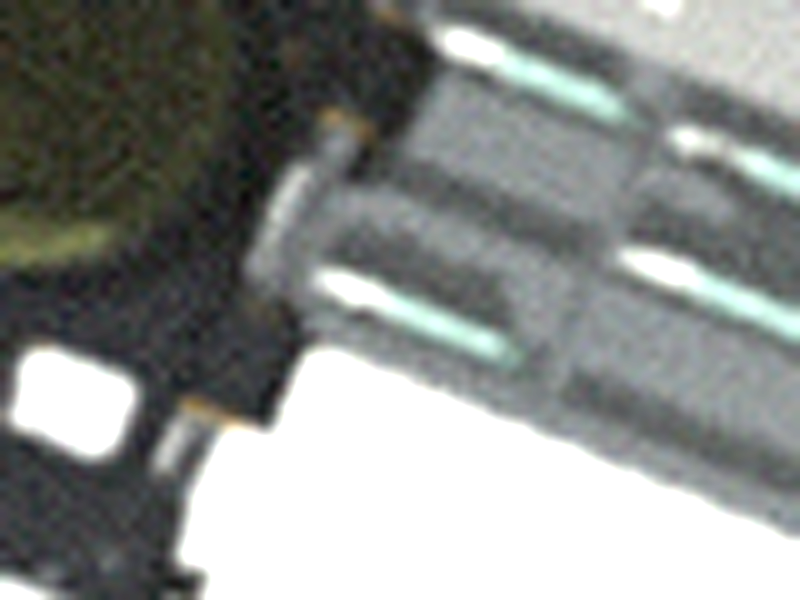

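Emit:
{"api": "servo_tool", "payload": {"deltas": [{"dx": -10.16,"dy": 2.62,"dz": 0,"ax": 0,"ay": 0,"az": -22.55,"hand": 30},{"dx": -10.16,"dy": 2.62,"dz": 0,"ax": 0,"ay": 0,"az": -22.55,"hand": 30},{"dx": -10.16,"dy": 2.62,"dz": 0,"ax": 0,"ay": 0,"az": -22.55,"hand": 30},{"dx": -10.16,"dy": 2.62,"dz": 0,"ax": 0,"ay": 0,"az": -22.55,"hand": 30},{"dx": -10.16,"dy": 2.62,"dz": 0,"ax": 0,"ay": 0,"az": -22.55,"hand": 30},{"dx": -10.16,"dy": 2.62,"dz": 0,"ax": 0,"ay": 0,"az": -22.55,"hand": 30},{"dx": -10.16,"dy": 2.62,"dz": 0,"ax": 0,"ay": 0,"az": -22.55,"hand": 30},{"dx": -10.16,"dy": 2.62,"dz": 0,"ax": 0,"ay": 0,"az": -22.55,"hand": 30},{"dx": -10.16,"dy": 2.62,"dz": 0,"ax": 0,"ay": 0,"az": -22.55,"hand": 30},{"dx": -10.16,"dy": 2.62,"dz": 0,"ax": 0,"ay": 0,"az": -22.55,"hand": 30}]}}

```text
clock: 10.22
tool_pos: [0.434, -0.3042, 0.1654]
eef_rot: [0.035, 0.999, 0.001, -0.001]
contact_force: [1.4, 0.4, -0.8]
opening: 0.347
```

```bash
python3 st.py
```

```text
t 10.22 q [0.792, 0.744, -0.443, 1.932, 0.548, 0.589, 1.486] p [0.434, -0.3042, 0.1654] F [1.4, 0.4, -0.8] op mm 30.6
[[-0.998, 0.071, -0.002], [0.071, 0.998, 0.002], [0.002, 0.002, -1.0]]
```

Emit:
{"api": "servo_tool", "payload": {"deltas": [{"dx": -0.06,"dy": -0.02,"dz": 0.3,"ax": 0,"ay": 0,"az": -4.59,"hand": 30},{"dx": -0.06,"dy": -0.02,"dz": 0.6,"ax": 0,"ay": 0,"az": -4.59,"hand": 30},{"dx": -0.06,"dy": -0.02,"dz": 0.9,"ax": 0,"ay": 0,"az": -4.59,"hand": 30},{"dx": -0.06,"dy": -0.02,"dz": 1.09,"ax": 0,"ay": 0,"az": -4.59,"hand": 30},{"dx": -0.06,"dy": -0.02,"dz": 1.09,"ax": 0,"ay": 0,"az": -4.59,"hand": 30},{"dx": -0.06,"dy": -0.02,"dz": 1.09,"ax": 0,"ay": 0,"az": -4.59,"hand": 30}]}}

```text
clock: 10.98
tool_pos: [0.439, -0.3042, 0.1014]
eef_rot: [-0.2, 0.98, -0.0, 0.0]
contact_force: [-0.8, -0.2, -0.3]
opening: 0.342
```

```bash
python3 st.py;  python3 snap.py g scene .45 -.28 .04 80 60 1.3
```

```text
t 10.97 q [0.798, 0.865, -0.47, 1.953, 0.78, 0.512, 1.742] p [0.439, -0.3042, 0.1014] F [-0.8, -0.2, -0.3] op mm 30.1
[[-0.92, -0.392, 0.0], [-0.392, 0.92, -0.0], [-0.0, -0.0, -1.0]]
crop origin 385 214 scale 10.0
```

View pics/scene_g.png

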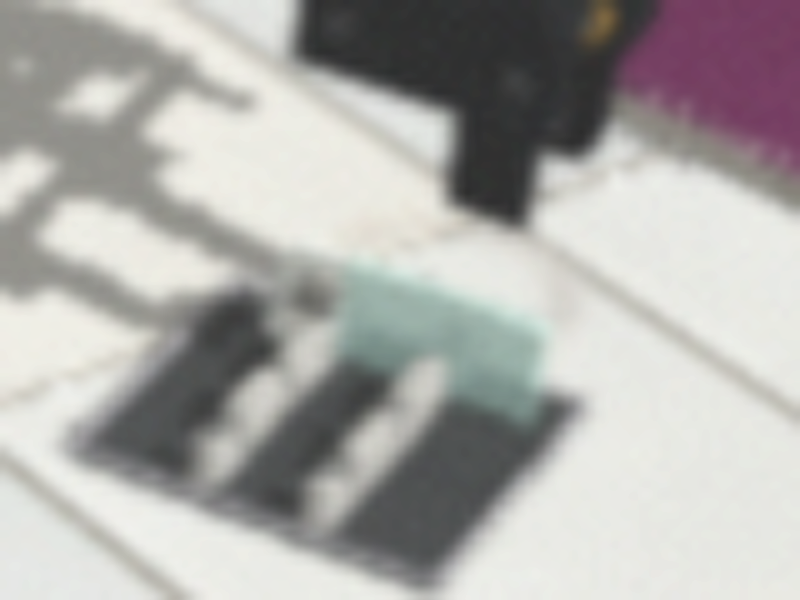

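Emit:
{"api": "servo_tool", "payload": {"deltas": [{"dx": 0.033,"dy": -0.015,"dz": 0.3,"ax": 0,"ay": 0,"az": -0.06,"hand": 30},{"dx": 0.033,"dy": -0.015,"dz": 0.6,"ax": 0,"ay": 0,"az": -0.06,"hand": 30},{"dx": 0.033,"dy": -0.015,"dz": 0.92,"ax": 0,"ay": 0,"az": -0.06,"hand": 30},{"dx": 0.033,"dy": -0.015,"dz": 0.92,"ax": 0,"ay": 0,"az": -0.06,"hand": 30},{"dx": 0.033,"dy": -0.015,"dz": 0.92,"ax": 0,"ay": 0,"az": -0.06,"hand": 25}]}}

```text
clock: 11.65
tool_pos: [0.4378, -0.3061, 0.0467]
eef_rot: [-0.203, 0.979, -0.0, 0.0]
contact_force: [0.1, -1.2, 0.4]
opening: 0.287
```

```bash
python3 st.py;  python3 snap.py h scene .45 -.28 .04 60 45 1.3
```

```text
t 11.65 q [0.743, 0.951, -0.368, 1.965, 0.877, 0.39, 1.665] p [0.4378, -0.3061, 0.0467] F [0.1, -1.2, 0.4] op mm 25.3
[[-0.917, -0.398, 0.001], [-0.398, 0.917, -0.0], [-0.001, -0.001, -1.0]]
crop origin 395 222 scale 13.333333333333334
```

View pics/scene_h.png

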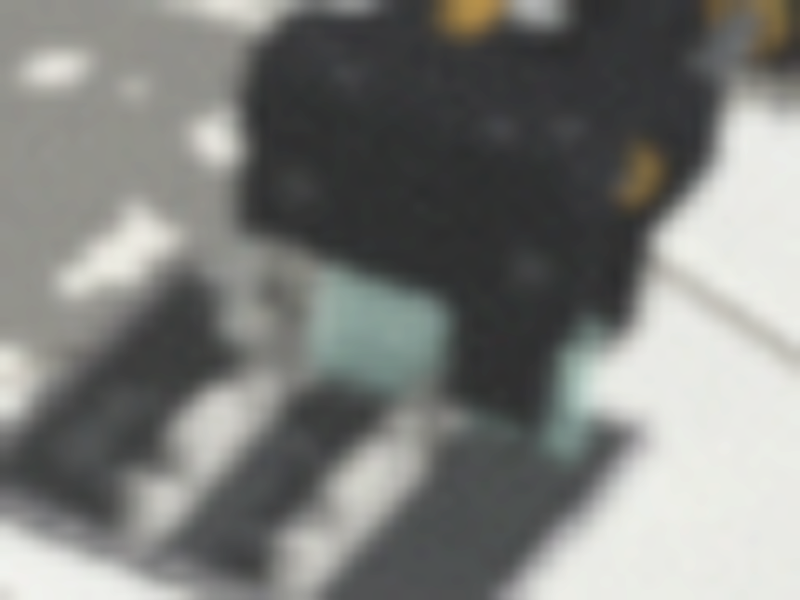

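Emit:
{"api": "servo_tool", "payload": {"deltas": [{"dx": 0,"dy": 0,"dz": 0,"ax": 0,"ay": 0,"az": 0,"hand": 10},{"dx": 0,"dy": 0,"dz": 0,"ax": 0,"ay": 0,"az": 0,"hand": 2},{"dx": 0,"dy": 0,"dz": 0,"ax": 0,"ay": 0,"az": 0,"hand": 2},{"dx": 0,"dy": 0,"dz": 0,"ax": 0,"ay": 0,"az": 0,"hand": 2}], "newtons": 25}}

```text
clock: 12.2
tool_pos: [0.4373, -0.3061, 0.0462]
eef_rot: [-0.203, 0.979, -0.0, 0.0]
contact_force: [0.1, -0.1, 2.9]
opening: 0.054
```

Emit:
{"api": "servo_tool", "payload": {"deltas": [{"dx": 0,"dy": 0,"dz": -0.2,"ax": 0,"ay": 0,"az": 0,"hand": 2},{"dx": 0,"dy": 0,"dz": -0.6,"ax": 0,"ay": 0,"az": 0,"hand": 2},{"dx": 0,"dy": 0,"dz": -1.2,"ax": 0,"ay": 0,"az": 0,"hand": 2},{"dx": 0,"dy": 0,"dz": -1.8,"ax": 0,"ay": 0,"az": 0,"hand": 2},{"dx": 0,"dy": 0,"dz": -2.0,"ax": 0,"ay": 0,"az": 0,"hand": 2},{"dx": 0,"dy": 0,"dz": -2.0,"ax": 0,"ay": 0,"az": 0,"hand": 2},{"dx": 0,"dy": 0,"dz": -2.0,"ax": 0,"ay": 0,"az": 0,"hand": 2}]}}

```text
clock: 13.08
tool_pos: [0.4365, -0.3058, 0.1648]
eef_rot: [-0.204, 0.979, 0.001, -0.001]
contact_force: [-0.7, -0.6, -0.3]
opening: 0.056
```

```bash
python3 st.py;  python3 snap.py i scene .45 -.28 .14 80 60 1.2
```

```text
t 13.07 q [0.867, 0.773, -0.577, 1.92, 0.677, 0.654, 1.843] p [0.4365, -0.3058, 0.1648] F [-0.7, -0.6, -0.3] op mm 4.9
[[-0.917, -0.399, -0.002], [-0.399, 0.917, 0.001], [0.001, 0.002, -1.0]]
crop origin 390 180 scale 10.0
```

View pics/scene_i.png

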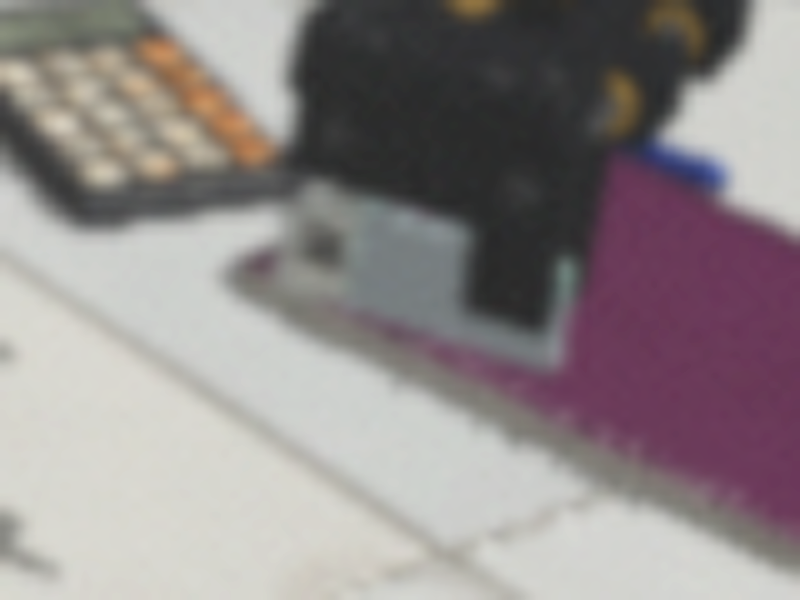

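```bash
cat > rel.py <<'E'
import sys,numpy as np
from plant import r
from scipy.spatial.transform import Rotation as R
s=r.get_state();M=R.from_quat(s["eef_rot"])
X=np.array([float(a) for a in sys.argv[1:4]]); a=np.radians(float(sys.argv[4])) # label normal angle from vertical
az=np.radians(float(sys.argv[5])) if len(sys.argv)>5 else 0
y=np.array([np.sin(a),0,np.cos(a)]);z=np.array([np.cos(a),0,-np.sin(a)]);x=np.cross(y,z)
T=R.from_euler("z",az)*R.from_matrix(np.c_[x,y,z])
print("d",(M.inv().apply(X-s["tool_pos"])/.06).round(3),"a",(np.degrees((M.inv()*T).as_rotvec())/6).round(2))
E
python3 rel.py .52 .0115 .19 45; python3 rel.py .48 -.15 .2 89
```

```text
d [-3.383  4.294 -0.419] a [-4.83 -7.4  17.78]
d [-1.698  2.091 -0.588] a [-0.11 -0.19 18.91]
```

```bash
python3 rel.py .50 .0115 .19 90
```

```text
d [-3.077  4.427 -0.419] a [-0.   -0.03 18.92]
```

Emit:
{"api": "servo_tool", "payload": {"deltas": [{"dx": -3.08,"dy": 4.43,"dz": -0.42,"ax": 0,"ay": 0,"az": 18.92,"hand": 2},{"dx": -3.08,"dy": 4.43,"dz": -0.42,"ax": 0,"ay": 0,"az": 18.92,"hand": 2},{"dx": -3.08,"dy": 4.43,"dz": -0.42,"ax": 0,"ay": 0,"az": 18.92,"hand": 2},{"dx": -3.08,"dy": 4.43,"dz": -0.42,"ax": 0,"ay": 0,"az": 18.92,"hand": 2},{"dx": -3.08,"dy": 4.43,"dz": -0.42,"ax": 0,"ay": 0,"az": 18.92,"hand": 2},{"dx": -3.08,"dy": 4.43,"dz": -0.42,"ax": 0,"ay": 0,"az": 18.92,"hand": 2},{"dx": -3.08,"dy": 4.43,"dz": -0.42,"ax": 0,"ay": 0,"az": 18.92,"hand": 2},{"dx": -3.08,"dy": 4.43,"dz": -0.42,"ax": 0,"ay": 0,"az": 18.92,"hand": 2},{"dx": -3.08,"dy": 4.43,"dz": -0.42,"ax": 0,"ay": 0,"az": 18.92,"hand": 2},{"dx": -3.08,"dy": 4.43,"dz": -0.42,"ax": 0,"ay": 0,"az": 18.92,"hand": 2}]}}

```text
clock: 14.38
tool_pos: [0.5003, 0.0116, 0.1901]
eef_rot: [0.671, 0.742, -0.001, -0.001]
contact_force: [-1.0, -0.8, -0.1]
opening: 0.052
```

```bash
python3 st.py; python3 rel.py .54 .0115 .15 45;python3 rel.py .54 .0115 .15 60
```

```text
t 14.38 q [-0.113, 0.646, -0.004, 2.014, 0.006, 0.484, -0.022] p [0.5003, 0.0116, 0.1901] F [-1.0, -0.8, -0.1] op mm 4.6
[[-0.1, 0.995, -0.002], [0.995, 0.1, -0.001], [-0.0, -0.002, -1.0]]
d [-0.067  0.66   0.667] a [-7.51 -0.37  0.91]
d [-0.067  0.66   0.667] a [-5.02 -0.25  0.93]
```

Emit:
{"api": "servo_tool", "payload": {"deltas": [{"dx": -0.07,"dy": 0.66,"dz": 0.67,"ax": -7.51,"ay": -0.37,"az": 0.91,"hand": 2},{"dx": -0.07,"dy": 0.66,"dz": 0.67,"ax": -7.51,"ay": -0.37,"az": 0.91,"hand": 2},{"dx": -0.07,"dy": 0.66,"dz": 0.67,"ax": -7.51,"ay": -0.37,"az": 0.91,"hand": 2},{"dx": -0.07,"dy": 0.66,"dz": 0.67,"ax": -7.51,"ay": -0.37,"az": 0.91,"hand": 2},{"dx": -0.07,"dy": 0.66,"dz": 0.67,"ax": -7.51,"ay": -0.37,"az": 0.91,"hand": 2},{"dx": -0.07,"dy": 0.66,"dz": 0.67,"ax": -7.51,"ay": -0.37,"az": 0.91,"hand": 2},{"dx": -0.07,"dy": 0.66,"dz": 0.67,"ax": -7.51,"ay": -0.37,"az": 0.91,"hand": 2},{"dx": -0.07,"dy": 0.66,"dz": 0.67,"ax": -7.51,"ay": -0.37,"az": 0.91,"hand": 2}]}}

```text
clock: 15.38
tool_pos: [0.527, -0.0085, 0.1443]
eef_rot: [0.679, 0.713, 0.067, 0.161]
contact_force: [-1.5, -0.5, -0.1]
opening: 0.054
```

```bash
python3 st.py; python3 rel.py .5785 .0115 .125 45; python3 snap.py j scene .58 -.03 .13 120 90 1.3
```

```text
t 15.38 q [0.027, 0.737, -0.318, 2.246, 1.88, 0.411, -1.974] p [0.527, -0.0085, 0.1443] F [-1.5, -0.5, -0.1] op mm 4.8
[[-0.027, 0.947, 0.32], [0.99, 0.07, -0.122], [-0.138, 0.314, -0.939]]
d [0.351 0.735 0.536] a [-4.4   1.    0.92]
crop origin 257 172 scale 6.666666666666667
```

View pics/scene_j.png

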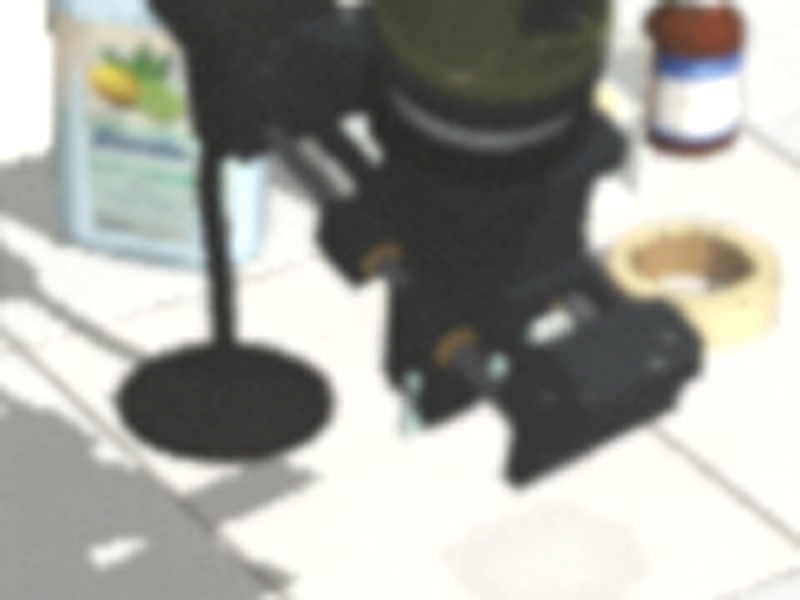

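Emit:
{"api": "servo_tool", "payload": {"deltas": [{"dx": 0.1,"dy": 0.3,"dz": 0,"ax": -4.4,"ay": 1.0,"az": 0.92,"hand": 2},{"dx": 0.1,"dy": 0.3,"dz": 0,"ax": -4.4,"ay": 1.0,"az": 0.92,"hand": 2},{"dx": 0.1,"dy": 0.3,"dz": 0,"ax": -4.4,"ay": 1.0,"az": 0.92,"hand": 2},{"dx": 0.1,"dy": 0.3,"dz": 0,"ax": -4.4,"ay": 1.0,"az": 0.92,"hand": 2},{"dx": 0.1,"dy": 0.3,"dz": 0,"ax": -4.4,"ay": 1.0,"az": 0.92,"hand": 2},{"dx": 0.1,"dy": 0.3,"dz": 0,"ax": -4.4,"ay": 1.0,"az": 0.92,"hand": 2}]}}

```text
clock: 16.18
tool_pos: [0.5442, -0.0018, 0.1495]
eef_rot: [0.653, 0.654, 0.269, 0.271]
contact_force: [0.9, 0.0, -0.3]
opening: 0.053
```

```bash
python3 st.py; python3 rel.py .5785 .0115 .125 45
```

```text
t 16.18 q [0.273, 0.994, -0.725, 2.553, 2.588, 1.248, -2.606] p [0.5442, -0.0018, 0.1495] F [0.9, 0.0, -0.3] op mm 4.7
[[-0.0, 0.709, 0.706], [1.0, 0.002, -0.002], [-0.003, 0.706, -0.709]]
d [0.222 0.118 0.692] a [-0.02  0.02  0.02]
```

```bash
python3 snap.py k scene .6 -.03 .13 120 90 1.3; python3 snap.py k top .6 -.03 .13 120 90 1.6
```

```text
crop origin 252 168 scale 6.666666666666667
crop origin 274 160 scale 6.666666666666667
```

View pics/scene_k.png

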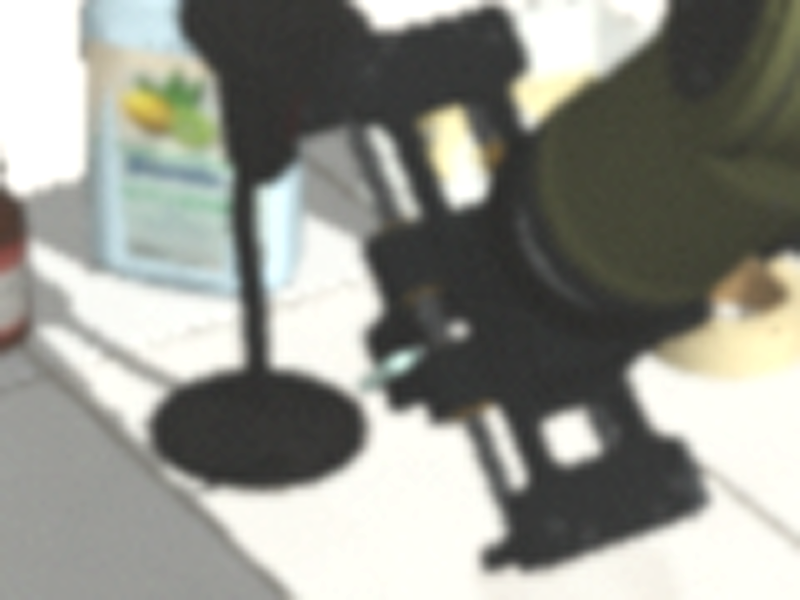

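View pics/top_k.png

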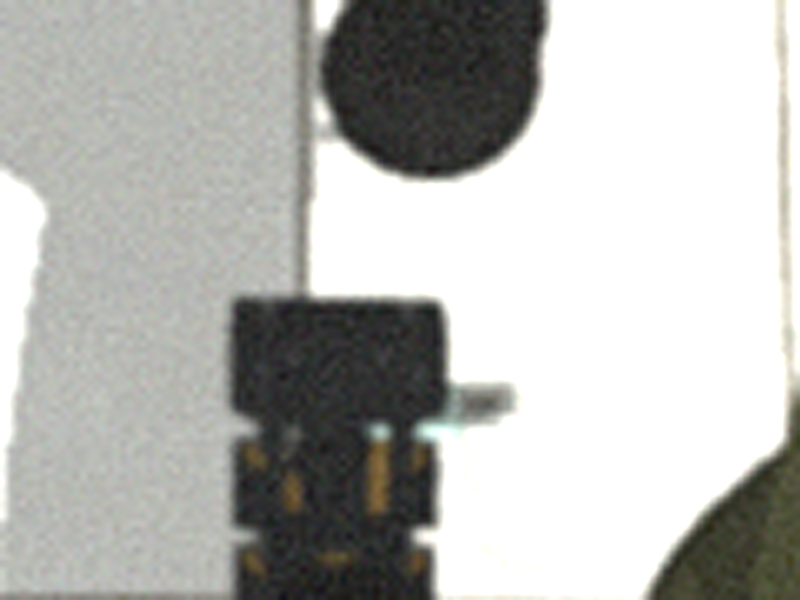

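```bash
python3 - <<'E'
from h import *
f=np.load("top_k.npz"); d=f["d"]; k,dc=K("top")
for px in([[325,207],[325,210],[330,206],[340,184],[340,180],[345,150]]):
    z=d[px[1],px[0]]; u=cv2.undistortPoints(np.array([[px]],float),k,dc).ravel(); T=C["top"]["pose"]
    print(px,(T[:3,:3]@[u[0]*z,-u[1]*z,-z]+T[:3,3]).round(3))
E
```

```text
[325, 207] [ 0.568 -0.004  0.248]
[325, 210] [ 0.556 -0.003  0.269]
[330, 206] [ 0.57  -0.015  0.247]
[340, 184] [ 0.687 -0.049  0.009]
[340, 180] [ 0.697 -0.048  0.013]
[345, 150] [ 0.71  -0.05   0.206]
```

Emit:
{"api": "servo_tool", "payload": {"deltas": [{"dx": 0.06,"dy": 0.03,"dz": 0.2,"ax": 0,"ay": 0,"az": 0,"hand": 2},{"dx": 0.12,"dy": 0.06,"dz": 0.4,"ax": 0,"ay": 0,"az": 0,"hand": 2},{"dx": 0.18,"dy": 0.1,"dz": 0.55,"ax": 0,"ay": 0,"az": 0,"hand": 2},{"dx": 0.22,"dy": 0.12,"dz": 0.69,"ax": 0,"ay": 0,"az": 0,"hand": 2},{"dx": 0.22,"dy": 0.12,"dz": 0.69,"ax": 0,"ay": 0,"az": 0,"hand": 2},{"dx": 0.22,"dy": 0.12,"dz": 0.69,"ax": 0,"ay": 0,"az": 0,"hand": 2},{"dx": 0.22,"dy": 0.12,"dz": 0.69,"ax": 0,"ay": 0,"az": 0,"hand": 2}]}}

```text
clock: 17.15
tool_pos: [0.578, 0.0116, 0.1258]
eef_rot: [0.653, 0.654, 0.27, 0.27]
contact_force: [0.6, -0.7, -0.5]
opening: 0.051
```

```bash
python3 st.py; python3 rel.py .5785 .0115 .125 45; python3 snap.py l scene .6 -.03 .13 120 90 1.3; python3 snap.py l top .6 -.03 .13 120 90 1.2
python3 - <<'E'
from h import *
from scipy.spatial.transform import Rotation as R
s=r.get_state();M=R.from_quat(s["eef_rot"]).as_matrix();t=s["tool_pos"]
L=t+M@[-.0535,.0025,.025]; sp=L+.1*M[:,1]; print("L",L,"scan",sp,"err",np.linalg.norm(sp-[.669,-.042,.18]))
print("pred px",proj("top",[L,t+M@[-.0635,.0025,.010],t+M@[-.0635,.0025,.040],t+M@[-.0435,.0025,.01]]).round(1).tolist())
E
```

```text
t 17.15 q [0.256, 1.039, -0.706, 2.45, 2.595, 1.202, -2.567] p [0.578, 0.0116, 0.1258] F [0.6, -0.7, -0.5] op mm 4.5
[[-0.001, 0.708, 0.707], [1.0, 0.001, 0.0], [-0.0, 0.707, -0.708]]
d [-0.001 -0.003  0.015] a [-0.01 -0.    0.01]
crop origin 252 168 scale 6.666666666666667
crop origin 274 160 scale 6.666666666666667
L [ 0.59757854 -0.04191651  0.10988387] scan [ 0.66833138 -0.04184098  0.18055232] err 0.0008817035284496875
pred px [[339.5, 208.2], [343.9, 211.5], [343.4, 204.9], [335.6, 211.4]]
```

View pics/scene_l.png

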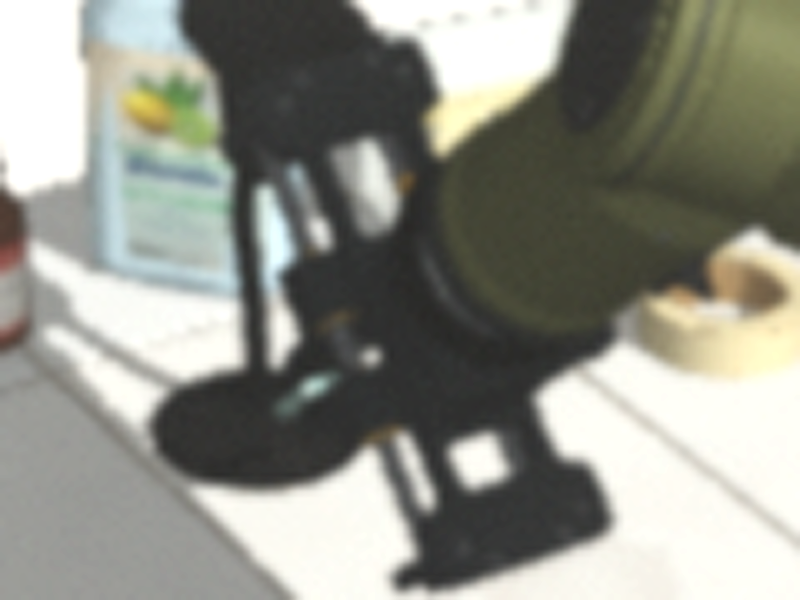

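View pics/top_l.png

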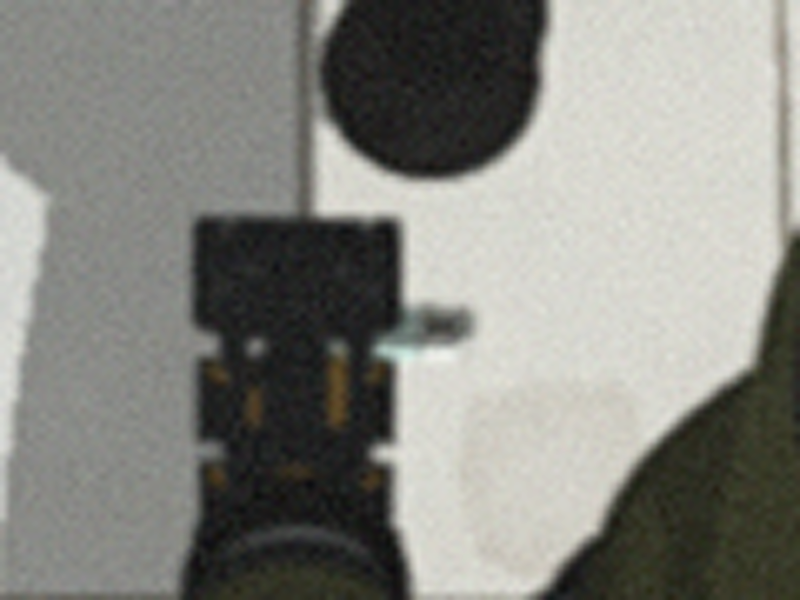

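Emit:
{"api": "servo_tool", "payload": {"deltas": [{"dx": 0,"dy": 0,"dz": 0,"ax": 0,"ay": 0,"az": 0,"hand": 2},{"dx": 0,"dy": 0,"dz": 0,"ax": 0,"ay": 0,"az": 0,"hand": 2},{"dx": 0,"dy": 0,"dz": 0,"ax": 0,"ay": 0,"az": 0,"hand": 2},{"dx": 0,"dy": 0,"dz": 0,"ax": 0,"ay": 0,"az": 0,"hand": 2}]}}

```text
clock: 17.75
tool_pos: [0.5783, 0.0117, 0.1257]
eef_rot: [0.653, 0.654, 0.27, 0.27]
contact_force: [0.1, 0.4, -0.1]
opening: 0.056
```

```bash
python3 st.py; python3 snap.py m top .53 .26 .03 640 480 1.4; python3 snap.py n scene .53 .26 .03 100 75 1.1
```

```text
t 17.75 q [0.256, 1.039, -0.706, 2.449, 2.596, 1.202, -2.567] p [0.5783, 0.0117, 0.1257] F [0.1, 0.4, -0.1] op mm 4.9
[[-0.001, 0.707, 0.707], [1.0, 0.001, 0.0], [-0.0, 0.707, -0.707]]
crop origin 0 0 scale 1.25
crop origin 169 263 scale 8.0
```

View pics/top_m.png

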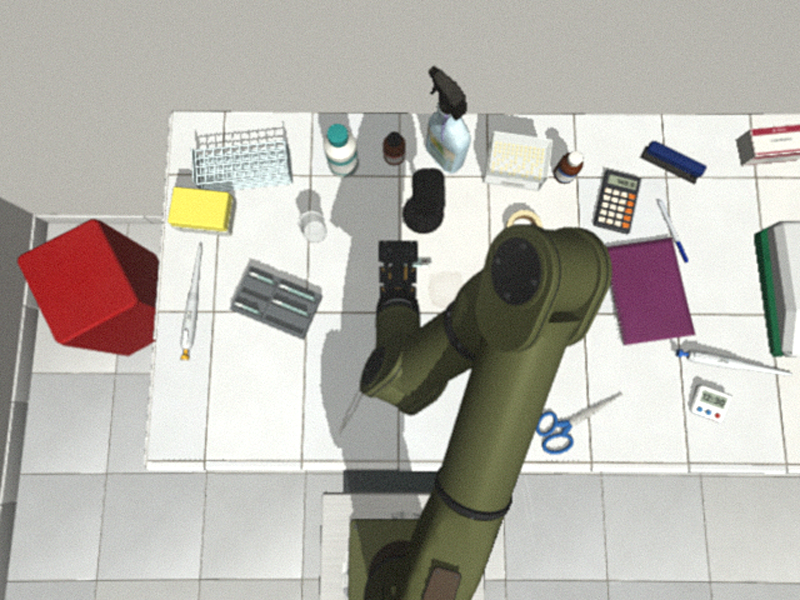

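View pics/scene_n.png

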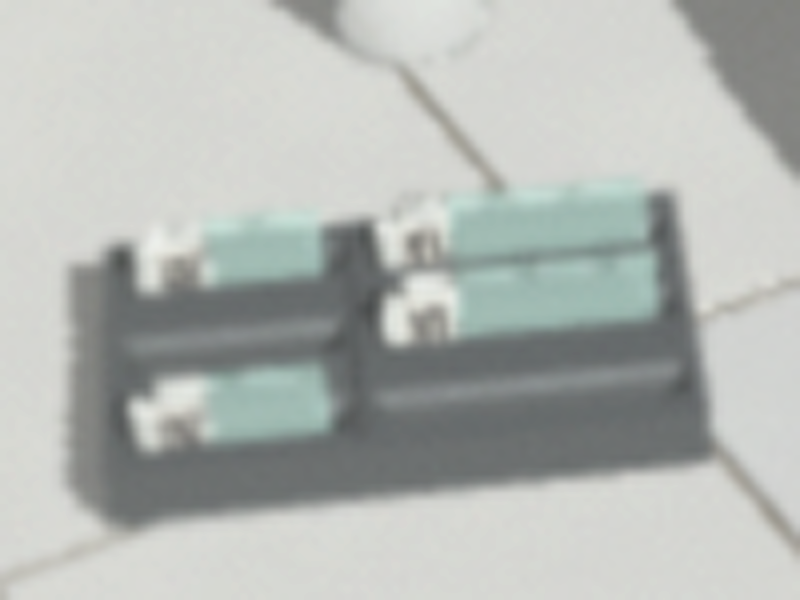

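```bash
python3 -c "
from plant import r
print(r.finish_job())"
```

```text
the job is handed in; nothing more can be done
None
```

I filed the short slide in the free short slot nearest the robot (`short_slot_3`) and let go of it. I then lifted the long slide by its clear end and handed the job in at about 17.8 s, still holding it in front of the scanner.

**Short slide:** I felt it touch the slot floor at about 17 N, then released it. In the last scene view it stands upright and sticks out of the rack as far as the filed short slide does. While held it was tipped about 3° in the grip.

**Long slide:** It was steady in the grip, with the jaws at about 5 mm and external force near 0 N. The label normal is 45° from vertical. From the tool pose, the scan point works out to about 1 mm from the window position I measured in the cameras. The top view agrees: the slide's end appears within about 1 pixel (2–3 mm) of where I calculated it. The fingers were on the clear end, well short of the frosted part, and the gripper is about 5 cm clear of the scanner head.

**Other things on the bench:** The filed slides and the beaker look unmoved. In the last top view the arm hides most of the tape roll, so I could not check it there. It showed no sign of having been touched in an earlier scene view.

**Disagreements:**
- The two cameras placed the rack 2–3 mm apart, so I corrected the insertion by comparing the slide and slot in the same picture.
- The arm turned its wrist over while tipping the slide, so it finished with two joints about 0.1 rad from their limits. It still reached the pose I asked for.

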